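# Clamp a mended coaster with the toggle clamp's extension bar

## Robot

A 6-joint arm with a two-finger parallel gripper is mounted at the origin on the work surface. World frame = base frame: x ahead of the robot, y to its left, z up, the work surface at z = 0. Lengths are in mm, angles in rad, forces in N, time in s.
With the tool pointing down it reaches from about 275 to 1000 mm from the base axis. Payload 8.4 kg.
Tool frame: the origin (TCP) lies on the centre line of the jaws, within the pads' length; the fingertips stand r.tip_reach ahead of it and the grasp point (between the pads) lies 3 mm ahead of it (r.tip_reach is the distance from the TCP to the fingertips, in mm); z points along the fingers, y is the direction in which the jaws open and shut (so a half turn about z gives the same grasp; the last joint's range is limited). The gripper opens to 85 mm and grips with 20 to 120 N. Pads are 22 mm wide; open, the fingers measure 114 mm over their backs; the gripper's body (76 mm by 85 mm) begins 54 mm behind the grasp point. The pads swing forward as they close: fully open they stand 13 mm farther back than shut.
Start: joints at [-1.252, 0.353, 1.633, -0, 1.155, -0.002], TCP at [197.077, -593.118, 253.281] pointing down, gripper open.
Joint ranges: [-2.63, 2.63], [-0.92, 2.1], [0.06, 2.66], [-1.3, 4.44], [0, 2.69], [-3.02, 3.02]. Speed limits (rad/s): [2.22, 2.22, 2.79, 3.14, 3.14, 3.14].

## Interface

Orientations are given as [roll, pitch, yaw] about the fixed x, y, z axes, in that order (R = Rz(yaw) Ry(pitch) Rx(roll)).
In Python, from rig import sense, optics, r, nets gives the robot as it stands. The module is installed in compiled form; this text tells all that it offers.
- The arm moves only by the tool carry_out, never from a script. Its argument "increments" is a list that holds one entry, the list of rows, each a list of 6 numbers: the shift along the tool's x, y, z normalised to -1 to 1, where 1 is 40 cm, then the turn, a rotation vector about the tool's x, y, z normalised to -1 to 1, where 1 is 60 degrees. A call has 1 to 5 rows; each row is the pose to reach, as a shift and turn from the pose commanded when the call began, along the tool's axes at that moment; what a row does not reach only later rows make up. A row lasts 1/12 s, in which the tool goes at most 41.7 mm and 7.16 degrees, less where a joint would pass 70% of its speed; a pose out of reach is approached as far as the arm can. A call with a number of a shift or a turn outside -1 to 1 is refused whole. A call with a gripper value outside its range is refused whole. "hand" is the closure, from 0 (fully open) to 1 (shut), set as the call begins (left out, the last holds). The fingers move at their own pace and stop on an object; "squeeze" is the grip in N (left out, the last holds). Time passes only in rows, so rows that repeat a pose let the fingers close. It gives the time, the measured TCP pose, the force and the opening at its end, in the units of the state.
- sense(): the state, without advancing time (a new reading comes with each control period).
- optics.grab_frame(name): name is "side" or "top"; returns a dict with "img" (480x640x3 uint8, red, green, blue), "range_z" (480x640 float32, mm along the optical axis (not along the pixel's ray), 0 where there is no reading), "fov_y" (degrees; the focal length in pixels is half the picture's height over the tangent of half this angle, whatever the lens; pixels are square), "cx", "cy" (the principal point, pixels), "k1" (the pictures are not rectified: a ray, as slopes to the right and down, at radius r is drawn at 1 + k1 r^2 times it, then the intrinsics apply), "R" (3x3) and "t" (3): a world point X has camera coordinates R X + t. Camera axes: x right, y down, z forward; pixel columns grow to the right and rows downward; lengths in mm; the calibration is good to about 2 mm. A picture is of the moment at which its call begins.
- r.sign_off(): hands the job in, once; it reports no verdict.
Trained networks look in the newest picture that a camera, given by its name, has taken for a name from the list of things; names that differ only in an ending like _2 or _b are one class to them, and where a whole thing is asked for, a point or a joint stands for the part that bears it (a point fixed in the world has none). Each returns a list of dicts, best first, with "confidence" (0 to 1); they miss things now and then, are a little off and sometimes report something else, mostly with a low value. They report only what shows in the picture. A call takes as long as a camera call. They do not tell look-alikes from the thing itself.
- nets.trace(target, camera): "mask" (480x640 bool, what is visible of it).
- nets.tip_of(target, camera): "point" ([x, y, z] in mm, in world coordinates, good to about 4 mm: a listed point, or the origin of a listed thing).
The state is a dict: "clock": time; "qpos": joint angles; "qvel": joint speeds; "joint_efforts": joint torques, N m; "eef_pos": TCP position; "tcp_rot": TCP orientation; "contact_force": force on the tool from outside, world axes, zero at the start; "wrist_torque": the same for the moment, N m; "opening": opening from 0.0 (shut) to 1.0 (fully open).
Only numpy, scipy, OpenCV 4.12 (cv2) and the standard library are available. Lean on these libraries where they do the work, as an engineer would, in place of code of your own. Each camera call takes 0.05 s, during which the arm holds its last target.

## Task

The split wooden coaster has just been glued: slide it along the bed of the edge clamp until it is fully home against the back stop. Then take the extension bar from its cork mat, slip its channel down over the short red lever and, touching the lever with the bar only, swing it clockwise past its dead point until it locks against its stop with the coaster pressed to the fence. Lay the bar back down whole on its cork mat, the clamp staying locked and the other desk things left where they are.

Things in the scene. Friction and masses are not known exactly. Their poses are not given: they have to be found in the camera images.
- jig: Edge-clamp jig screwed to the desk, flat, 230 x 270 mm. Origin: on the lever's upright pivot axis, at desk level. x: the way the coaster slides; y: the way the plunger presses. Its frame in mm: grey bed 8 thick, x -170..60, y 107..233; fence inner face y 218, top z 26; back stop face x 47.5, y 128..218, top z 28; slanting lead-in 22 high near (-35, 105); pivot hub radius 19, top z 47.
- home (a point): Centre of the coaster when clamped home; jig frame (0, 170.5, 14) mm, axes as the jig.
- coaster_mid (a point): Centre of the mended square coaster, 95 x 95 x 12 mm, 70 g, light wood with a dark glue seam along its x; too wide to grasp. It lies on the bed, middle 14 mm over the desk; axes along its sides, x roughly the jig's x. It starts about 105 mm short of home in jig -x, turned up to 0.08 rad, some mm off in y. A light push on the middle of its -x edge slides it.
- nose: Sprung black rubber pad of the plunger, 44 mm along jig x, 14 mm high. Origin follows the plunger, below and behind the pad; its face is at jig y = 112 mm when open and moves 15 mm towards the fence as the clamp closes; the coaster is then pressed with about 12 N.
- lever (a joint): Lever angle, rad: 0 open, red stub along jig -y; grows clockwise seen from above: the stub points along jig (-sin q, -cos q). Dead point at 1.25, stop at 1.45 (stub nearly along jig -x). A spring resists with up to 1.1 N m (near 0.6 rad), nothing at the dead point, and throws the lever back to 0 if let go before it; beyond it, it drives the lever onto the stop and holds it.
- stub (a point): Middle of the exposed red lever stub, 12 mm wide, 12 mm high (z 38..50 mm), reaching from the hub (19 mm) to 80 mm from the pivot axis; this point is 56 mm from the axis, 44 mm over the desk. Its -y axis points outwards along the stub.
- bar_grip (a point): Centre of the extension bar's dark wooden grip: 80 mm long (x), 16 mm wide (y), 40 mm high, this point 20 mm over the bar's underside. Bar x points from the grip to the steel channel. The bar's ends are at x = -40 and +117.5 mm from here; it weighs about 0.22 kg, centre of mass some 30 mm ahead of here.
- bar_socket (a point): Point inside the bar's steel channel, 90.5 mm ahead of bar_grip (x) and 9 mm below it. Channel: open below and at the far end, 18 mm wide inside, 28 outside, from 40 mm ahead of bar_grip to the far end, roof 3 mm below bar_grip. The bar is on the lever when this point is about at the stub point, bar x to the pivot: bar_grip then 146 mm from the pivot axis, 53 mm over the desk.
- mat_top (a point): Centre of the top of the cork mat, 220 x 90 mm, 4 mm thick, fixed; x along its length. The bar lies along it at the start, channel towards the mat's +x, bar_grip about 40 mm on the -x side of this point. Mat and tape dispenser swap sides from start to start.
- dispenser: Black tape dispenser, fixed, 150 x 58 x 77 mm, origin under its middle.
- clip: Blue binder clip, 32 mm wide, 34 mm high, bystander.
- pencup: Blue ceramic pen cup, 76 mm across, 90 mm high, bystander.
- stapler: Grey stapler 140 x 36 x 46 mm, bystander.
- notes: Yellow block of notes 75 x 75 x 25 mm, bystander.
- coasters: Round stack of cork coasters, 92 mm across, 24 mm high, bystander.
- notebook: Blue notebook 210 x 148 x 16 mm, bystander.
Mind the look-alikes: they are no part of the job. Leave any green or pink look-alike of the part that bears bar_grip alone.

How it is judged (in metres and radians):
On the way, in this order (a step that is already met when the one before it is completed fails the run):
1. coaster slid home against the back stop, lever still open (x of coaster_mid in the frame of home between -0.005 and 0.005 m and angle between the x axis of coaster_mid and the x axis of home, either way round below 0.06 rad and height (world z) of coaster_mid below 0.018 m and value of joint lever below 0.2 rad), for 0.2 s.
2. bar's channel over the lever stub, lever still open (x of bar_socket in the frame of stub between -0.008 and 0.008 m and distance between bar_socket and stub below 0.03 m and z of bar_socket in the frame of stub below 0.008 m and value of joint lever below 0.35 rad), for 0.1 s.
3. lever thrown past its dead point onto its stop with the bar on it, coaster pressed (x of bar_socket in the frame of stub between -0.008 and 0.008 m and distance between bar_socket and stub below 0.03 m and z of bar_socket in the frame of stub below 0.008 m and value of joint lever above 1.38 rad and y of coaster_mid in the frame of home between -0.003 and 0.003 m and contact force between nose and coaster above 3 N and x of coaster_mid in the frame of home between -0.005 and 0.005 m and angle between the x axis of coaster_mid and the x axis of home, either way round below 0.06 rad and height (world z) of coaster_mid below 0.018 m), for 0.2 s.
At the end, for the whole second after the job is handed in: Lever locked on its stop (over 1.38 rad) and still; coaster flat, square (0.06 rad), within 5 mm of home along the bed and 3 mm across it, pressed with over 3 N; the bar lies flat on the cork mat, underside down, overhanging it by 15 mm at most (value of joint lever above 1.38 rad and y of coaster_mid in the frame of home between -0.003 and 0.003 m and contact force between nose and coaster above 3 N and x of coaster_mid in the frame of home between -0.005 and 0.005 m and angle between the x axis of coaster_mid and the x axis of home, either way round below 0.06 rad and height (world z) of coaster_mid below 0.018 m and height (world z) of bar_grip between 0.02 and 0.028 m and angle between bar_grip's own z axis and vertical below 0.08 rad and y of bar_grip in the frame of mat_top between -0.035 and 0.035 m and y of bar_socket in the frame of mat_top between -0.035 and 0.035 m and x of bar_grip in the frame of mat_top between -0.085 and 0.085 m and x of bar_socket in the frame of mat_top between -0.09 and 0.09 m and velocity of joint lever below 0.05 rad/s); the robot touches nothing.
It fails at once if the lever is touched by the robot itself instead of the bar (contact force between any of the fingers, the arm and lever above 1 N).
It fails at once if a bystander is shifted by more than 30 mm (distance of any of clip, pencup, stapler, notes, coasters, notebook from where it was at the start of the episode above 0.03 m).
It also fails if it takes over 72 s, if anything falls off the work surface, if the arm or the gripper's body presses on something with over 40 N, if the wrist force passes 120 N, or if a joint passes its speed limit or range.

## Working session

There is one attempt and no reset: what is moved stays moved. The work goes in short steps, Python scripts to look and compute and a tool call to move; the robot and the scene stay as the last step left them, time stands still between calls to the robot, and variables do not carry over. Pictures are saved under pics/ and viewed, and the job is handed in when it is done.

Besides the shell and the picture viewer there is one more tool, called after "Emit:" in YAML: its name, and indented under it one key for each argument. carry_out: Moves the arm, as the interface text tells. Its arguments: {"type":"object","properties":{"increments":{"type":"array","items":{"type":"array","items":{"type":"array","items":{"type":"number","minimum":-1,"maximum":1}}}},"hand":{"type":"number"},"squeeze":{"type":"number"}},"required":["increments"]}

```bash
mkdir -p pics; ls; python3 - <<'E'
from rig import sense, optics, r, nets
import cv2
s=sense(); print({k:(v if not hasattr(v,'tolist') else v.tolist()) for k,v in s.items()}); print(r.tip_reach)
for n in ("side","top"):
    f=optics.grab_frame(n); cv2.imwrite(f"pics/{n}0.png",f["img"][:,:,::-1])
    print(n,f["fov_y"],f["cx"],f["cy"],f["k1"],f["R"],f["t"],f["range_z"].min(),f["range_z"].max())
E
```

```text
pics
{'clock': 0.0, 'qpos': [-1.252387148874802, 0.3536591300936734, 1.6341630584995182, 1.1307417902835276e-05, 1.1552189885374435, -0.0024259785796459043], 'qvel': [0.0004888093618649199, 0.0011929840678187417, -0.00013547526487233606, -0.0007607348320411092, 5.513894107803797e-05, -0.0003817034661402772], 'joint_efforts': [0.00020368641344248317, -60.52468299865723, -34.20677661895752, -4.511398401518818e-05, 0.009377611277159303, -1.2311179489188362e-05], 'eef_pos': [196.94049751667507, -592.666601880014, 252.54243708168832], 'tcp_rot': [-3.140144159368372, -1.3852397500402347e-05, 0.32083057396436954], 'contact_force': [0.09915592769754883, 0.10234312875759301, -0.5035927691814809], 'wrist_torque': [0.0030451957522173775, -0.02789403164550079, 0.01996006648672442], 'opening': 1.001842511302242}
22.0
side 44.94068276372602 314.60057804815204 246.4384164175891 0.012422169409019499 [[-0.68307526 -0.73032736 -0.00548902]
 [-0.49864368  0.47184646 -0.72712819]
 [ 0.53363159 -0.49394621 -0.68647977]] [ 320.01163946  340.34650702 1641.72582762] 0.0 3999.84
top 55.41153047884135 318.71728339290706 237.54988603361915 -0.0035162804463131983 [[-0.02509126 -0.99963213  0.01029704]
 [-0.99285572  0.02371658 -0.11694034]
 [ 0.11665311 -0.01315765 -0.99308556]] [ -36.63160842  512.50707346 1204.58103576] 0.0 2182.6833
```

View pics/side0.png

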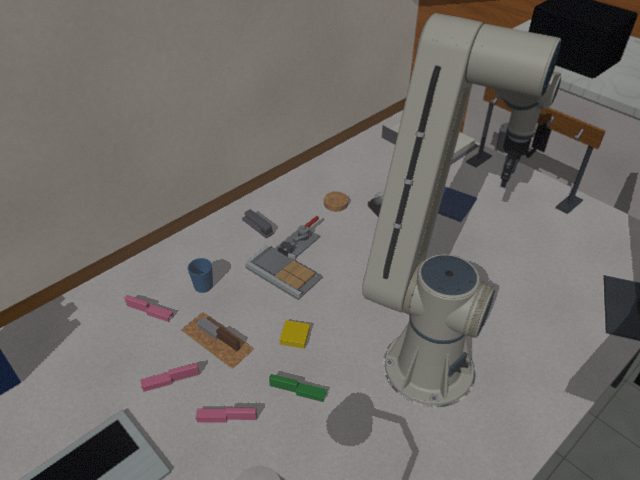

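View pics/top0.png

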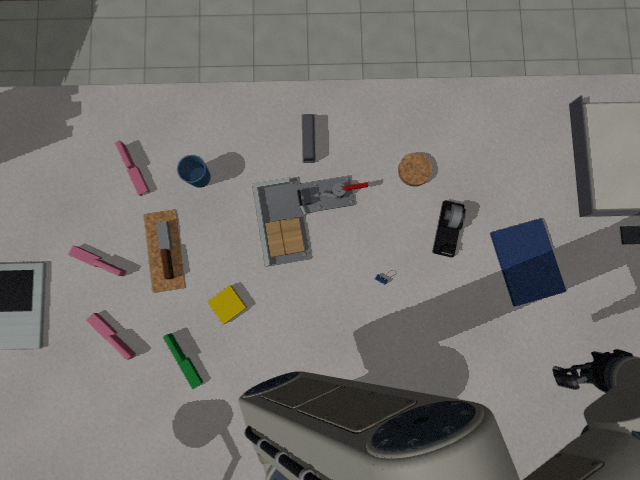

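The top view shows the jig at (300,215) with its red lever at (357,187) and the light coaster at (285,237). The wooden and steel bar lies on the cork mat at (165,250), with the dispenser at (450,228). Candidates for the bar are wood/steel at (167,255), green at (182,360), and pink at (132,168), (97,260) and (110,336). The description calls for a dark wooden grip and steel channel on cork, so I choose (167,255).

```bash
cat > h.py <<'E'
from rig import sense, optics, r, nets
import numpy as np, cv2
from scipy.spatial.transform import Rotation as Ro
def K(f):
    fl=240/np.tan(np.radians(f["fov_y"])/2); return fl
def cam(f):
    fl=K(f); return np.array([[fl,0,f["cx"]],[0,fl,f["cy"]],[0,0,1.]]), np.array([f["k1"],0,0,0,0.])
def rays(f,uv):
    k,d=cam(f); p=cv2.undistortPoints(np.float64(uv).reshape(-1,1,2),k,d).reshape(-1,2)
    return np.c_[p,np.ones(len(p))]
def atz(f,uv,z):
    d=rays(f,uv)@f["R"]; c=-f["R"].T@f["t"]
    s=(z-c[2])/d[:,2]; return c+s[:,None]*d
def dep(f,uv):
    uv=np.atleast_2d(uv); z=f["range_z"][uv[:,1].astype(int),uv[:,0].astype(int)]
    return ((rays(f,uv)*z[:,None])-f["t"])@f["R"]
def proj(f,X):
    k,d=cam(f); return cv2.projectPoints(np.float64(X).reshape(-1,1,3),cv2.Rodrigues(f["R"])[0],np.float64(f["t"]),k,d)[0].reshape(-1,2)
def crop(f,c,w,fn,s=4):
    u,v=int(c[0]),int(c[1]); a=f["img"][max(0,v-w):v+w,max(0,u-w):u+w,::-1]
    cv2.imwrite(fn,cv2.resize(a,None,fx=s,fy=s,interpolation=cv2.INTER_CUBIC))
E
python3 - <<'E'
from h import *
np.set_printoptions(precision=1,suppress=True)
for n in ("top","side"):
    f=optics.grab_frame(n)
    for t in ["jig","coaster_mid","home","nose","stub","bar_grip","bar_socket","mat_top","dispenser","clip","coasters","notes","stapler","pencup"]:
        print(n,t,[(np.round(d["point"],1).tolist(),round(d["confidence"],2)) for d in nets.tip_of(t,n)][:6])
    if n=="top":
        crop(f,(167,250),60,"pics/bar0.png",5); crop(f,(310,210),75,"pics/jig0.png",5)
E
```

```text
top jig [([641.7, -100.3, -0.0], 0.78)]
top coaster_mid [([516.1, 43.6, 14.0], 0.87)]
top home []
top nose [([339.7, 206.7, -1.5], 0.33)]
top stub [([646.9, -163.9, 44.0], 0.52)]
top bar_grip [([756.6, 481.4, 19.6], 0.93), ([445.2, 520.8, 15.2], 0.91), ([237.5, 481.8, 24.9], 0.79), ([228.4, 343.8, 20.6], 0.79), ([453.0, 363.4, 29.7], 0.76)]
top bar_socket [([539.9, 377.7, 15.0], 0.96), ([484.7, 602.6, 11.9], 0.81), ([293.0, 555.6, 9.3], 0.78), ([147.6, 298.5, 10.8], 0.73), ([669.9, 446.1, 8.0], 0.73)]
top mat_top [([484.7, 385.7, 4.8], 0.59)]
top dispenser [([527.6, -404.1, -1.5], 0.61)]
top clip [([396.8, -211.7, -0.8], 0.64)]
top coasters [([697.8, -322.5, 2.7], 0.76)]
top notes [([337.8, 205.8, -2.5], 0.88)]
top stapler [([795.6, -24.6, 2.9], 0.64)]
top pencup [([693.2, 282.0, -0.0], 0.87)]
side jig [([640.7, -103.2, -0.6], 0.81), ([339.4, 206.6, -0.7], 0.34)]
side coaster_mid [([516.5, 49.7, 13.6], 0.95), ([340.9, 207.2, -4.4], 0.43)]
side home [([614.4, 65.6, 13.7], 0.59)]
side nose [([635.0, -52.5, 0.7], 0.46)]
side stub [([648.6, -157.3, 43.0], 0.7)]
side bar_grip [([236.8, 486.4, 20.6], 0.93), ([753.6, 485.6, 19.6], 0.93), ([227.0, 342.7, 19.8], 0.79), ([452.3, 362.1, 27.4], 0.77), ([446.4, 522.4, 17.5], 0.59)]
side bar_socket [([667.5, 445.5, 11.8], 0.96), ([152.7, 294.2, 9.0], 0.77), ([486.8, 601.0, 12.1], 0.76), ([298.3, 548.0, 9.6], 0.71), ([538.5, 381.3, 14.4], 0.61), ([639.7, -99.2, 0.9], 0.39)]
side mat_top [([487.3, 379.3, 4.3], 0.76), ([336.5, 204.4, -3.6], 0.17)]
side dispenser [([530.5, -402.8, -2.3], 0.64)]
side clip [([430.5, -618.3, 3.0], 0.58)]
side coasters [([699.1, -319.0, 0.9], 0.59)]
side notes [([338.2, 204.7, -6.0], 0.7)]
side stapler [([797.7, -22.6, 0.2], 0.78), ([429.3, -618.9, 2.6], 0.24)]
side pencup [([692.4, 285.3, 1.8], 0.93), ([449.6, 362.6, 27.2], 0.49), ([698.5, -321.3, -0.4], 0.22)]
```

```bash
python3 - <<'E'
from h import *
f=optics.grab_frame("side"); crop(f,(290,260),60,"pics/jigs0.png",6);crop(f,(220,335),45,"pics/bars0.png",6)
E
```

```text
(no output)
```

View pics/bar0.png

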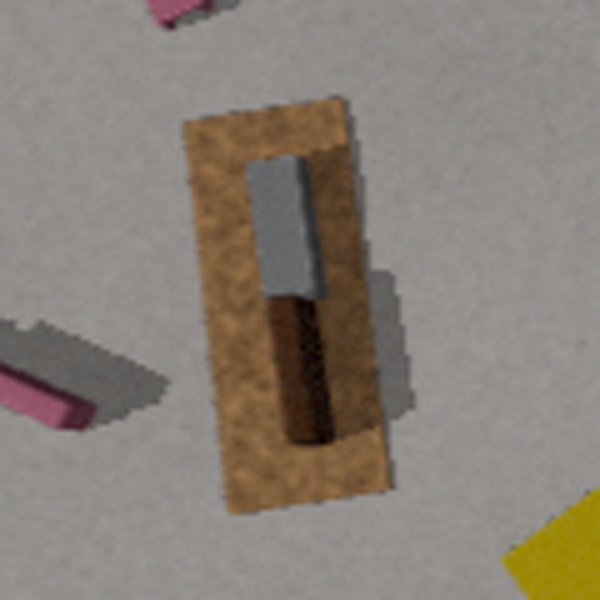

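View pics/jig0.png

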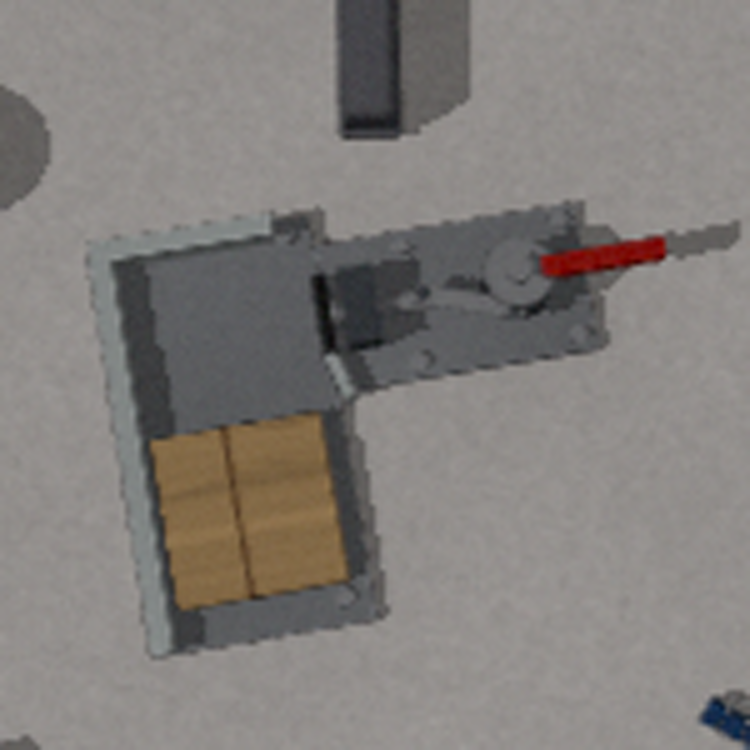

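View pics/jigs0.png

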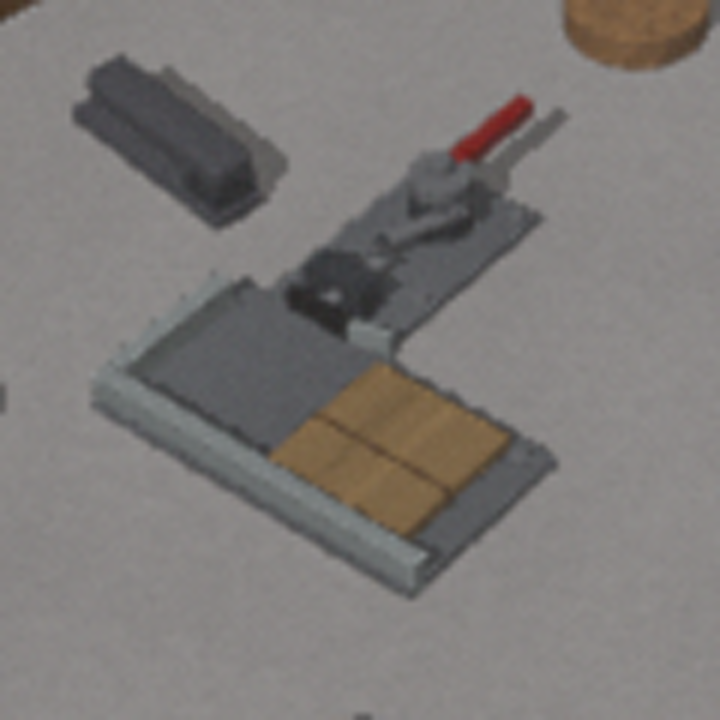

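```bash
cat > fit.py <<'E'
from h import *
from scipy.optimize import least_squares
np.set_printoptions(precision=2,suppress=True)
ft=optics.grab_frame("top"); fs=optics.grab_frame("side")
T=lambda x,y:(235+(x+.5)/5-.5,135+(y+.5)/5-.5)
S=lambda x,y:(230+(x+.5)/6-.5,200+(y+.5)/6-.5)
top=[((-170,233,26),T(153,657)),((60,233,26),T(88,243)),((-170,218,26),T(173,650)),((-170,107,8),T(384,613)),((0,-80,50),T(664,248)),((47.5,128,28),T(272,236))]
side=[((60,233,26),S(95,380)),((-170,233,26),S(410,578)),((-170,218,26),S(430,553)),((-170,107,8),S(555,460)),((0,-80,50),S(523,100))]
def W(p,L): 
    c,s=np.cos(p[2]),np.sin(p[2]); L=np.atleast_2d(np.float64(L)); return np.c_[p[0]+c*L[:,0]-s*L[:,1],p[1]+s*L[:,0]+c*L[:,1],L[:,2]]
def res(p,which):
    o=[]
    for f,l in which: o.append((proj(f,W(p,[a for a,_ in l]))-np.array([b for _,b in l])).ravel())
    return np.concatenate(o)
for w in ([(ft,top)],[(fs,side)],[(ft,top),(fs,side)]):
    q=least_squares(res,[641,-101,.15],args=(w,),loss='soft_l1'); print(q.x); print(q.fun.reshape(-1,2).tolist() and np.round(res(q.x,w).reshape(-1,2),1).tolist())
p=q.x; np.save("jig.npy",p)
# overlay
L=[[(-170,107,8),(-170,233,8),(60,233,8),(60,107,8),(-170,107,8)],[(-170,218,26),(60,218,26),(60,233,26),(-170,233,26),(-170,218,26)],[(47.5,128,28),(47.5,218,28)],[(-6,-19,50),(-6,-80,50),(6,-80,50),(6,-19,50)],[(19*np.cos(a),19*np.sin(a),47) for a in np.linspace(0,6.3,30)],[(-22,112,15),(22,112,15)],[(-47.5,123,20),(47.5,123,20),(47.5,218,20)]]
for n,f,c in(("top",ft,(310,210)),("side",fs,(290,260))):
    s=6;im=cv2.resize(f["img"][:,:,::-1],None,fx=s,fy=s,interpolation=cv2.INTER_CUBIC)
    for l in L: cv2.polylines(im,[np.round((proj(f,W(p,l))+.5)*s-.5).astype(int)],False,(0,255,255),1)
    x,y=c[0]*s,c[1]*s; cv2.imwrite(f"pics/fit_{n}.png",im[y-300:y+300,x-390:x+400])
E
python3 fit.py
```

```text
[ 641.17 -107.02    0.15]
[[-0.7, -0.1], [-1.0, 0.1], [0.8, 0.3], [-0.7, 1.2], [0.8, -0.7], [0.7, -0.6]]
[ 638.81 -103.75    0.15]
[[-1.3, 0.2], [0.1, -0.7], [-0.2, 0.6], [0.7, -0.1], [0.3, -0.1]]
[ 640.58 -106.12    0.15]
[[-1.0, 0.1], [-1.3, 0.4], [0.5, 0.6], [-1.0, 1.4], [0.5, -0.5], [0.4, -0.4], [-1.2, -0.6], [0.0, -1.4], [-0.2, -0.1], [0.7, -0.7], [0.5, -0.6]]
```

View pics/fit_top.png

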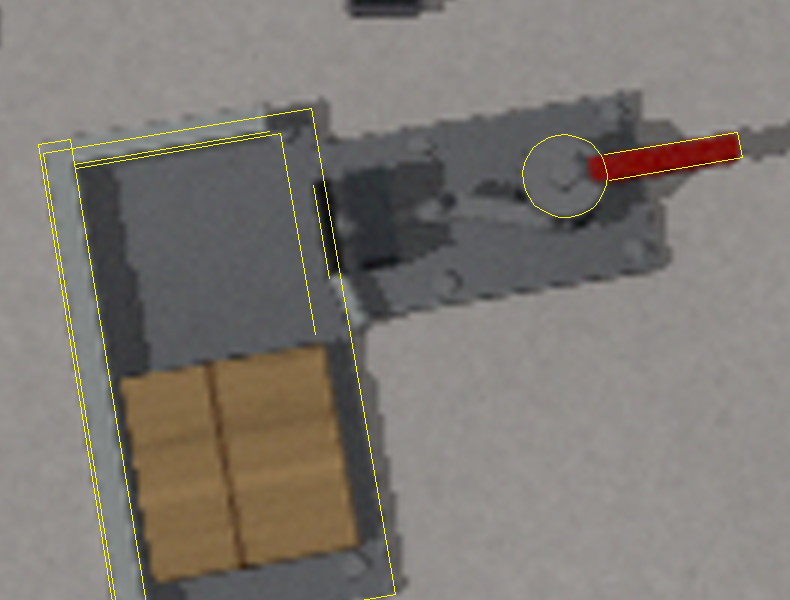

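View pics/fit_side.png

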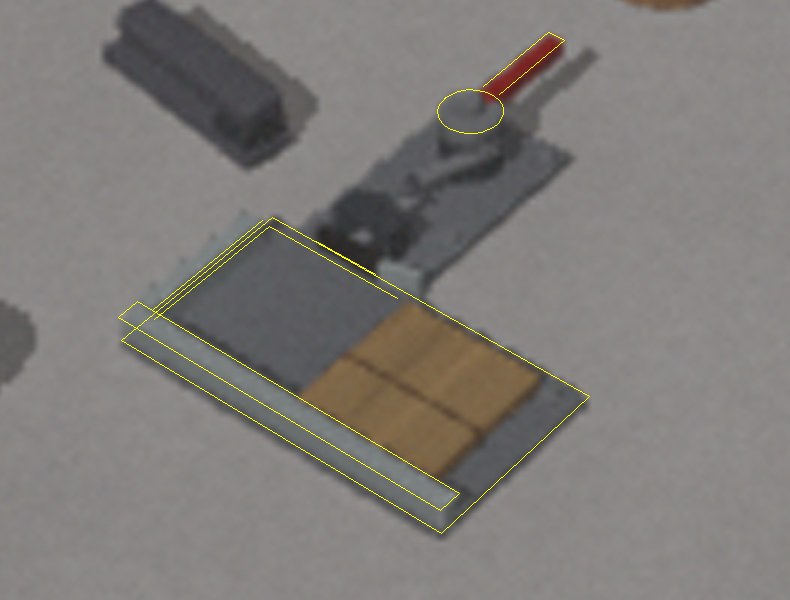

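```bash
cat > m1.py <<'E'
from h import *
np.set_printoptions(precision=3,suppress=True)
p=np.load("jig.npy"); print("jig",p)
def toj(X): 
    c,s=np.cos(p[2]),np.sin(p[2]); d=np.asarray(X)[...,:2]-p[:2]; return np.c_[c*d[...,0]+s*d[...,1],-s*d[...,0]+c*d[...,1]]
def rect(f,m,z):
    cs,_=cv2.findContours(m.astype(np.uint8),cv2.RETR_EXTERNAL,cv2.CHAIN_APPROX_NONE); c=max(cs,key=cv2.contourArea).reshape(-1,2)
    w=atz(f,c,z)[:,:2].astype(np.float32); return cv2.minAreaRect(w),w
for n in ("top","side"):
    f=optics.grab_frame(n)
    d=nets.trace("coaster_mid",n)[0]; (c,wh,a),w=rect(f,d["mask"],20); print(n,"coaster",c,wh,a,np.radians(a),"in jig",toj(np.array(c)))
    d=nets.trace("mat_top",n)[0]; (c,wh,a),w=rect(f,d["mask"],4); print(n,"mat",c,wh,a,np.radians(a))
    for t in ("bar_grip",):
        for d in nets.trace(t,n):
            m=d["mask"]; ys,xs=np.nonzero(m); 
            if abs(np.median(f["img"][m].astype(int).std(axis=1)))<60: print(n,t,d["confidence"],xs.mean(),ys.mean(),m.sum(),np.median(f["img"][m],axis=0))
    # bar from depth top: points higher than 30mm over mat region
    u,v=np.meshgrid(np.arange(640),np.arange(480)); uv=np.c_[u.ravel(),v.ravel()]
    P=dep(f,uv); ok=(f["range_z"].ravel()>0)&(abs(P[:,0]-485)<130)&(abs(P[:,1]-382)<80)
    for lo,hi in((15,32),(32,60)):
        q=P[ok&(P[:,2]>lo)&(P[:,2]<hi)]; r_=cv2.minAreaRect(q[:,:2].astype(np.float32)); print(n,lo,len(q),q.mean(0),np.percentile(q[:,2],[5,50,95]),r_)
        if len(q)>5:
            e=np.linalg.svd(q[:,:2]-q[:,:2].mean(0))[2][0]; print("  dir",np.arctan2(e[1],e[0])*1)
E
python3 m1.py
```

```text
jig [ 640.585 -106.123    0.148]Traceback (most recent call last):
  File "m1.py", line 11, in <module>
    d=nets.trace("coaster_mid",n)[0]; (c,wh,a),w=rect(f,d["mask"],20); print(n,"coaster",c,wh,a,np.radians(a),"in jig",toj(np.array(c)))
      ~~~~~~~~~~~~~~~~~~~~~~~~~~~^^^
IndexError: list index out of range
```

```bash
python3 - <<'E'
s=open('m1.py').read()
s=s.replace('d=nets.trace("coaster_mid",n)[0]; (c','for d in nets.trace("coaster_mid",n)[:1]: (c').replace('d=nets.trace("mat_top",n)[0]; (c','for d in nets.trace("mat_top",n)[:1]: (c')
open('m1.py','w').write(s)
E
python3 m1.py
```

```text
jig [ 640.585 -106.123    0.148]
top coaster (517.4324340820312, 44.480072021484375) (94.87081146240234, 93.60529327392578) 8.69002914428711 0.15166962066207546 in jig [[-99.589 167.122]]
top mat (489.78765869140625, 377.6509094238281) (220.28704833984375, 91.46598815917969) 7.413857460021973 0.1293962229509273
top bar_grip 0.78 132.10892857142858 169.66785714285714 560 [145.5  81.  103. ]
top bar_grip 0.73 93.49622641509434 260.10188679245283 530 [147.  84. 106.]
top bar_grip 0.71 183.07467057101024 361.8696925329429 683 [22. 96. 41.]
top bar_grip 0.68 110.03561253561253 335.33618233618233 702 [148.  86. 107.]
top 15 377 [517.114 369.383  24.656] [17.972 24.892 29.8  ] ((489.9847106933594, 367.0975341796875), (158.4686737060547, 30.04371452331543), 9.003841400146484)
  dir -2.925498954138039
top 32 211 [451.239 359.727  42.009] [33.829 42.556 46.985] ((482.2339782714844, 365.67218017578125), (142.2755889892578, 17.14452362060547), 8.627293586730957)
  dir -2.990707982364947
side coaster (513.1710205078125, 45.67115020751953) (97.73388671875, 96.84233093261719) 10.520644187927246 0.1
[... 216 characters left out ...]
676056338026 710 [43. 93. 51.]
side bar_grip 0.71 225.9050894085282 413.95048143053646 727 [137.  80. 100.]
side bar_grip 0.7 218.26262626262627 333.1090909090909 495 [74. 57. 48.]
side bar_grip 0.61 147.96607142857144 308.025 560 [135.  82. 102.]
side bar_grip 0.48 284.70515463917525 260.0148453608247 2425 [91. 92. 94.]
side 15 288 [504.158 374.28   24.935] [16.49  25.41  30.764] ((486.34576416015625, 368.3929748535156), (160.46762084960938, 31.29953384399414), 9.860607147216797)
  dir -3.0162863855033826
side 32 176 [450.763 364.498  42.462] [33.374 42.856 49.322] ((482.5511169433594, 370.4336242675781), (149.89471435546875, 25.419403076171875), 10.673798561096191)
  dir -2.985810761097477
```

```bash
cat >> h.py <<'E'
def plan(x,y,z,yaw,n=1,roll=np.pi,pitch=0.):
    s=sense(); p0=np.array(s["eef_pos"]); R0=Ro.from_euler("xyz",s["tcp_rot"]); R1=Ro.from_euler("xyz",[roll,pitch,yaw])
    d=R0.inv().apply(np.array([x,y,z])-p0); w=(R0.inv()*R1).as_rotvec()
    print("t",round(s["clock"],2),"pos",np.round(p0,1),"rot",np.round(s["tcp_rot"],3),"F",np.round(s["contact_force"],1),"open",round(s["opening"],2),"dist",round(float(np.linalg.norm(d)),1),"rows>=",round(max(np.linalg.norm(d)/41.7,np.degrees(np.linalg.norm(w))/7.16),1))
    print("full row",np.round(np.r_[d/400,w/(np.pi/3)],4).tolist())
def jw(x,y):
    p=np.load("jig.npy"); c,s=np.cos(p[2]),np.sin(p[2]); return p[0]+c*x-s*y,p[1]+s*x+c*y
E
python3 -c "
from h import *
print(jw(-195,168)); plan(*jw(-195,168),160,.15)"
```

```text
(np.float64(422.9357800587026), np.float64(31.273564302858063))
t 2.25 pos [ 197.1 -593.1  253.3] rot [-3.142  0.     0.321] F [-0.1  0.1  0.1] open 1.0 dist 670.5 rows>= 16.1
full row [1.028, -1.3033, 0.2332, -0.0, 0.0, 0.1631]
```

Emit:
carry_out:
  increments:
    - [[0.6,-0.76,0.13,0,0,0.163],[0.6,-0.76,0.13,0,0,0.163],[0.6,-0.76,0.13,0,0,0.163],[0.6,-0.76,0.13,0,0,0.163],[0.6,-0.76,0.13,0,0,0.163]]
  hand: 0.5
  squeeze: 60

```text
clock: 2.67
eef_pos: [267.5, -397.3, 225.4]
tcp_rot: [3.141, -0.0, 0.149]
contact_force: [0.8, -0.2, 0.6]
opening: 0.502
```

```bash
python3 -c "
from h import *
print(r.tip_reach); plan(*jw(-195,168),160,.15)"
```

```text
22.0
t 2.67 pos [ 267.5 -397.3  225.4] rot [ 3.141 -0.     0.149] F [ 0.8 -0.2  0.6] open 0.5 dist 460.5 rows>= 11.0
full row [0.5436, -1.0016, 0.1633, 0.0002, -0.0002, -0.0006]
```

Emit:
carry_out:
  increments:
    - [[0.54,-1,0.16,0,0,0],[0.54,-1,0.16,0,0,0],[0.54,-1,0.16,0,0,0],[0.54,-1,0.16,0,0,0],[0.54,-1,0.16,0,0,0]]

```text
clock: 3.08
eef_pos: [337.4, -203.2, 196.6]
tcp_rot: [3.141, -0.001, 0.15]
contact_force: [1.5, -0.5, 0.1]
opening: 0.501
```

```bash
python3 -c "
from h import *
plan(*jw(-195,168),140,.15)"
```

```text
t 3.08 pos [ 337.4 -203.2  196.6] rot [ 3.141e+00 -1.000e-03  1.500e-01] F [ 1.5 -0.5  0.1] open 0.5 dist 255.9 rows>= 6.1
full row [0.2986, -0.5478, 0.1414, 0.0006, -0.0008, -0.0005]
```

Emit:
carry_out:
  increments:
    - [[0.298,-0.548,0.141,0,0,0],[0.298,-0.548,0.141,0,0,0],[0.298,-0.548,0.141,0,0,0],[0.298,-0.548,0.141,0,0,0],[0.298,-0.548,0.141,0,0,0]]

```text
clock: 3.5
eef_pos: [407.0, -11.7, 150.6]
tcp_rot: [3.141, -0.001, 0.15]
contact_force: [1.2, -0.9, 0.5]
opening: 0.5
```

Emit:
carry_out:
  increments:
    - [[0.06,-0.11,0.028,0,0,0],[0.06,-0.11,0.07,0,0,0],[0.06,-0.11,0.12,0,0,0],[0.06,-0.11,0.17,0,0,0],[0.06,-0.11,0.2,0,0,0]]

```text
clock: 3.92
eef_pos: [423.1, 33.9, 69.1]
tcp_rot: [-3.142, 0.001, 0.152]
contact_force: [-0.4, -0.5, -0.2]
opening: 0.502
```

```bash
python3 -c "
from h import *
plan(*jw(-195,168),38,.15)
f=optics.grab_frame('side'); crop(f,(285,275),65,'pics/s1.png',5)
f=optics.grab_frame('top'); crop(f,(285,250),60,'pics/t1.png',5)
X=[jw(-195+a,168+b)+(16,) for a in(-11,11) for b in (-21,21)]
s=sense(); print(proj(f,s['eef_pos']))
"
```

```text
t 3.92 pos [423.1  33.9  69.1] rot [-3.142e+00  1.000e-03  1.520e-01] F [-0.4 -0.5 -0.2] open 0.5 dist 31.2 rows>= 0.7
full row [-0.0013, 0.0063, 0.0778, -0.0001, 0.0011, 0.0015]
[[287.89468593 270.65709074]]
```

View pics/s1.png

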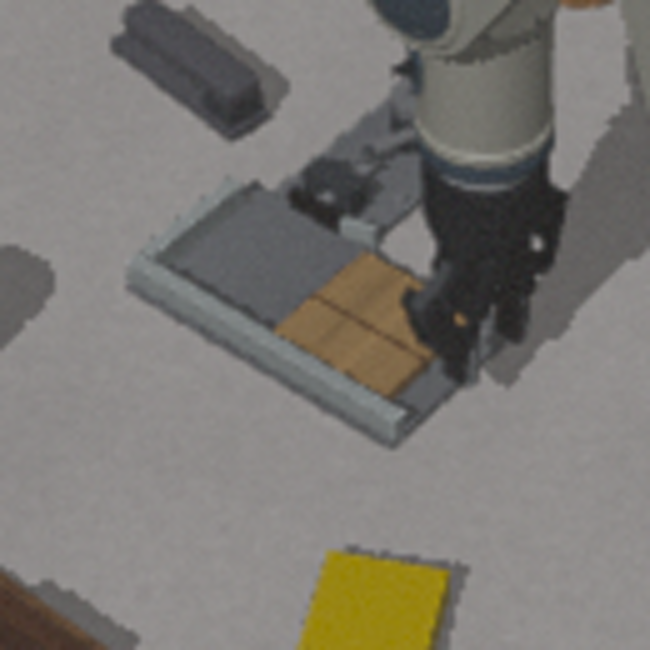

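View pics/t1.png

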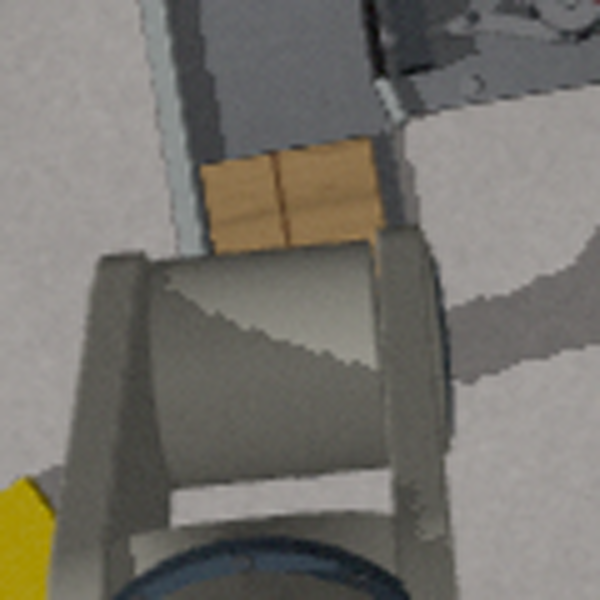

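```bash
python3 -c "
from h import *
f=optics.grab_frame('side')
s=sense(); p=np.array(s['eef_pos']); R=Ro.from_euler('xyz',s['tcp_rot'])
for reach in (22,16,10):
  for y in (-28,-21,21,28): 
    q=proj(f,p+R.apply([0,y,reach]))[0]; print(reach,y,((q-[220,210]+.5)*5-.5).round(0))
"
```

```text
22 -28 [457. 386.]
22 -21 [464. 379.]
22 21 [506. 341.]
22 28 [513. 334.]
16 -28 [457. 379.]
16 -21 [464. 373.]
16 21 [506. 334.]
16 28 [513. 328.]
10 -28 [457. 373.]
10 -21 [464. 366.]
10 21 [506. 328.]
10 28 [513. 321.]
```

Emit:
carry_out:
  increments:
    - [[0,0.006,0.04,0,0,0],[0,0.006,0.085,0,0,0],[0.03,0.006,0.085,0,0,0],[0.05,0.006,0.085,0,0,0],[0.07,0.006,0.085,0,0,0]]

```text
clock: 4.48
eef_pos: [454.1, 35.3, 37.9]
tcp_rot: [3.141, -0.002, 0.15]
contact_force: [0.1, 1.1, -0.1]
opening: 0.501
```

Emit:
carry_out:
  increments:
    - [[0.025,0,0,0,0,0],[0.05,0,0,0,0,0],[0.075,0,0,0,0,0],[0.1,0,0,0,0,0],[0.12,0,0,0,0,0]]

```text
clock: 4.9
eef_pos: [496.9, 42.1, 37.1]
tcp_rot: [-3.141, 0.007, 0.15]
contact_force: [-16.9, -2.7, 22.9]
opening: 0.502
```

```bash
python3 -c "
from h import *
plan(*jw(-62,168),35,.148)
f=optics.grab_frame('side'); crop(f,(285,275),65,'pics/s2.png',5)
f=optics.grab_frame('top'); crop(f,(285,230),60,'pics/t2.png',5)
"
```

```text
t 4.9 pos [496.9  42.1  37.1] rot [-3.141  0.007  0.15 ] F [-16.9  -2.7  22.9] open 0.5 dist 58.3 rows>= 1.4
full row [0.1457, -0.0001, 0.0044, -0.0003, 0.0066, 0.0022]
```

View pics/s2.png

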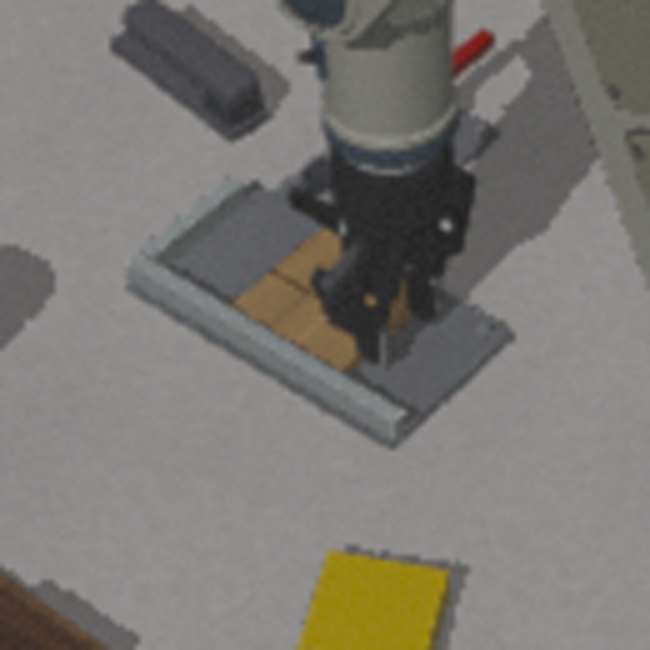

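View pics/t2.png

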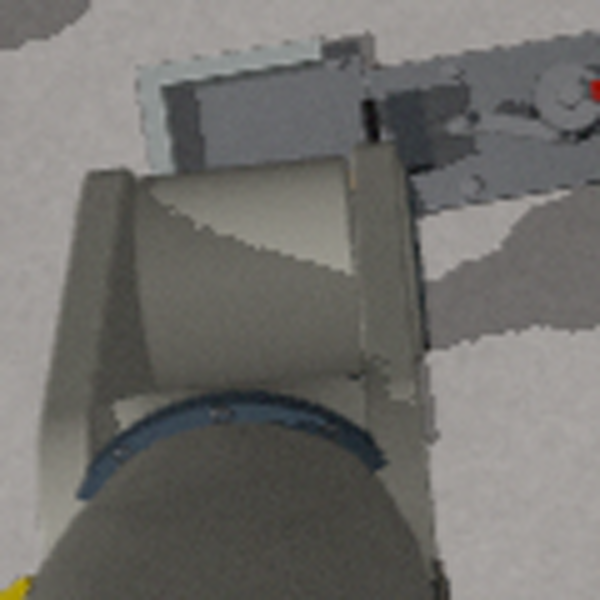

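The tip pressed the bed at TCP z = 37, so the half-shut reach is about 29 mm and I'm raising it. The side view shows the fingers at (385,345) against the coaster edge, and the coaster has started to move.

Emit:
carry_out:
  increments:
    - [[0,0,-0.012,0,0,0],[0,0,-0.017,0,0,0],[0,0,-0.017,0,0,0]]

```text
clock: 5.25
eef_pos: [500.4, 42.5, 44.2]
tcp_rot: [3.141, -0.002, 0.15]
contact_force: [-0.1, -0.0, -0.2]
opening: 0.498
```

```bash
python3 -c "
from h import *
plan(*jw(-62,168),42,.148)
"
```

```text
t 5.25 pos [500.4  42.5  44.2] rot [ 3.141e+00 -2.000e-03  1.500e-01] F [-0.1 -0.  -0.2] open 0.5 dist 54.7 rows>= 1.3
full row [0.1367, -0.0007, 0.0059, 0.0001, -0.0021, 0.0021]
```

Emit:
carry_out:
  increments:
    - [[0.02,0,0.006,0,0,0],[0.043,0,0.006,0,0,0.001],[0.066,0,0.006,0,0,0.002],[0.09,0,0.006,0,0,0.002],[0.105,0,0.006,0,0,0.002]]

```text
clock: 5.67
eef_pos: [542.7, 48.9, 41.0]
tcp_rot: [3.142, -0.001, 0.148]
contact_force: [-0.2, -0.5, 0.9]
opening: 0.501
```

```bash
python3 -c "
from h import *
plan(*jw(-62,168),42,.148)
f=optics.grab_frame('side'); crop(f,(285,275),65,'pics/s3.png',5)
"
```

```text
t 5.67 pos [542.7  48.9  41. ] rot [ 3.142e+00 -1.000e-03  1.480e-01] F [-0.2 -0.5  0.9] open 0.5 dist 12.0 rows>= 0.3
full row [0.03, -0.0007, -0.0025, 0.0, -0.0012, 0.0]
```

View pics/s3.png

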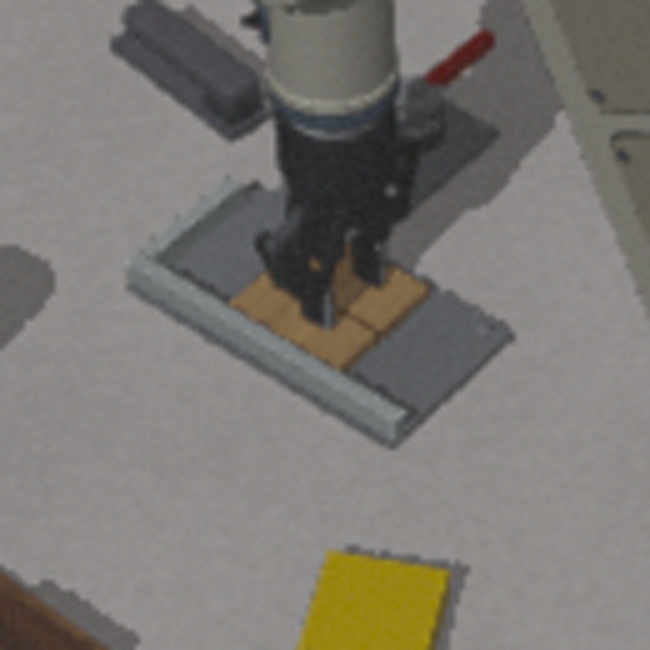

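The side view shows both fingertips standing on top of the coaster at (325,320) and (375,280). The real tip reach at half shut is therefore about 16 mm. I'm lifting and backing off to redo the push lower.

Emit:
carry_out:
  increments:
    - [[0,0,-0.05,0,0,0],[-0.1,0,-0.07,0,0,0],[-0.2,0,-0.07,0,0,0],[-0.28,0,-0.07,0,0,0],[-0.28,0,-0.07,0,0,0]]

```text
clock: 6.13
eef_pos: [421.9, 31.3, 68.1]
tcp_rot: [-3.141, 0.009, 0.148]
contact_force: [-0.1, 0.1, -0.7]
opening: 0.504
```

```bash
cat > co.py <<'E'
from h import *
p=np.load("jig.npy")
def toj(X): 
    c,s=np.cos(p[2]),np.sin(p[2]); d=np.asarray(X)[:2]-p[:2]; return np.array([c*d[0]+s*d[1],-s*d[0]+c*d[1]])
def coaster(cams=("top","side")):
    for n in cams:
        f=optics.grab_frame(n)
        im=f["img"]; h=cv2.cvtColor(im,cv2.COLOR_RGB2HSV)
        for d in nets.trace("coaster_mid",n)[:1]:
            cs,_=cv2.findContours(d["mask"].astype(np.uint8),cv2.RETR_EXTERNAL,cv2.CHAIN_APPROX_NONE); c=max(cs,key=cv2.contourArea).reshape(-1,2)
            w=atz(f,c,20)[:,:2].astype(np.float32); (q,wh,a)=cv2.minAreaRect(w)
            print(n,round(d["confidence"],2),np.round(q,1),np.round(wh,1),"ang-jig",round(np.radians(a)-p[2],3),"jig",np.round(toj(q),1))
if __name__=="__main__":
    coaster(); print([(np.round(d["point"],1).tolist(),round(d["confidence"],2),toj(d["point"]).round(1).tolist()) for n in("top","side") for d in nets.tip_of("coaster_mid",n)[:1]])
    plan(*jw(-175,168),42,.148)
    f=optics.grab_frame('side'); crop(f,(285,275),65,'pics/s4.png',5)
    f=optics.grab_frame('top'); crop(f,(285,225),60,'pics/t4.png',5)
E
python3 co.py
```

```text
top 0.74 [558.4  50.7] [93.3 96.1] ang-jig -0.011 jig [-58.1 167.3]
side 0.7 [553.9  49.1] [99.7 98.7] ang-jig 0.045 jig [-62.9 166.3]
[([555.2, 50.9, 12.1], 0.67, [-61.3, 167.9]), ([555.1, 54.8, 13.3], 0.57, [-60.8, 171.8])]
t 6.43 pos [431.5  32.2  69.1] rot [ 3.141e+00 -1.000e-03  1.480e-01] F [ 0.6 -0.3 -0.5] open 0.5 dist 29.4 rows>= 0.7
full row [0.0284, -0.0009, 0.0679, 0.0001, -0.0014, 0.0001]
```

View pics/s4.png

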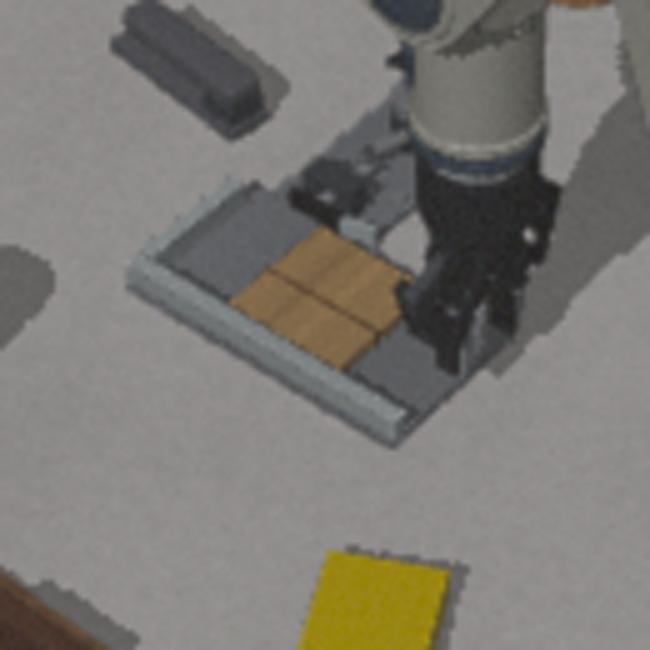

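Emit:
carry_out:
  increments:
    - [[0.06,0,0.02,0,0,0],[0.09,0,0.06,0,0,0],[0.09,0,0.09,0,0,0],[0.09,0,0.095,0,0,0],[0.09,0,0.095,0,0,0]]

```text
clock: 6.95
eef_pos: [464.8, 37.3, 30.1]
tcp_rot: [-3.141, 0.002, 0.148]
contact_force: [0.0, -0.1, 0.5]
opening: 0.499
```

```bash
python3 -c "
from h import *
plan(*jw(-62,168),31,.148)
f=optics.grab_frame('side'); crop(f,(285,275),65,'pics/s5.png',5)
"
```

```text
t 6.95 pos [464.8  37.3  30.1] rot [-3.141e+00  2.000e-03  1.480e-01] F [ 0.  -0.1  0.5] open 0.5 dist 90.7 rows>= 2.2
full row [0.2268, -0.0004, -0.0027, -0.0002, 0.0023, 0.0001]
```

View pics/s5.png

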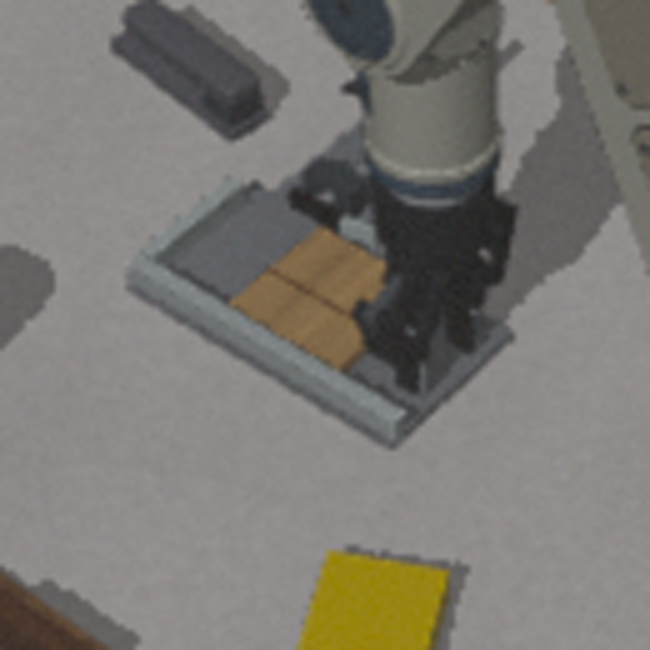

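Emit:
carry_out:
  increments:
    - [[0.03,0,0,0,0,0],[0.055,0,0,0,0,0],[0.08,0,0,0,0,0],[0.1,0,0,0,0,0],[0.12,0,0,0,0,0]]

```text
clock: 7.42
eef_pos: [513.7, 44.5, 31.3]
tcp_rot: [-3.142, -0.0, 0.148]
contact_force: [-1.2, -0.8, 1.3]
opening: 0.495
```

Emit:
carry_out:
  increments:
    - [[0.02,0,0,0,0,0],[0.04,0,0,0,0,0],[0.06,0,0,0,0,0],[0.075,0,0,0,0,0],[0.085,0,0,0,0,0]]

```text
clock: 7.83
eef_pos: [547.6, 49.6, 31.0]
tcp_rot: [3.142, -0.001, 0.148]
contact_force: [-1.2, -0.3, 1.1]
opening: 0.501
```

```bash
python3 -c "
from h import *
plan(*jw(-59,168),31,.148)
f=optics.grab_frame('side'); crop(f,(285,275),65,'pics/s6.png',5)
"
```

```text
t 7.83 pos [547.6  49.6  31. ] rot [ 3.142e+00 -1.000e-03  1.480e-01] F [-1.2 -0.3  1.1] open 0.5 dist 10.0 rows>= 0.2
full row [0.025, -0.0007, -0.0, 0.0, -0.0005, 0.0]
```

View pics/s6.png

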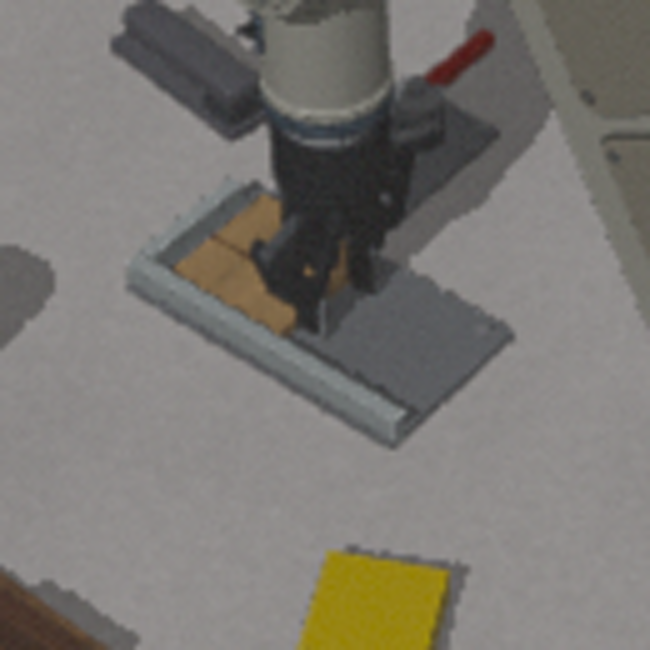

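The coaster at (250,265) is sliding properly now and sits close to the stop. I'm finishing slowly while watching the force.

Emit:
carry_out:
  increments:
    - [[0.01,0,0,0,0,0],[0.018,0,0,0,0,0],[0.024,0,0,0,0,0],[0.024,0,0,0,0,0]]

```text
clock: 8.22
eef_pos: [556.7, 50.9, 31.1]
tcp_rot: [3.142, -0.001, 0.148]
contact_force: [0.4, 0.2, 0.4]
opening: 0.498
```

```bash
python3 -c "
from h import *
plan(*jw(-59,168),31,.148)
"
```

```text
t 8.22 pos [556.7  50.9  31.1] rot [ 3.142e+00 -1.000e-03  1.480e-01] F [0.4 0.2 0.4] open 0.5 dist 0.9 rows>= 0.0
full row [0.002, -0.0007, 0.0001, 0.0, -0.0007, 0.0]
```

Emit:
carry_out:
  increments:
    - [[0.005,0,0,0,0,0],[0.008,0,0,0,0,0],[0.011,0,0,0,0,0],[0.011,0,0,0,0,0]]

```text
clock: 8.55
eef_pos: [558.3, 51.3, 30.7]
tcp_rot: [-3.141, 0.004, 0.148]
contact_force: [-7.0, -1.8, 5.9]
opening: 0.501
```

```bash
python3 -c "
from h import *
plan(*jw(-59,168),31,.148)
f=optics.grab_frame('side'); crop(f,(285,275),65,'pics/s7.png',5)
"
```

```text
t 8.55 pos [558.3  51.3  30.7] rot [-3.141  0.004  0.148] F [-7.  -1.8  5.9] open 0.5 dist 0.9 rows>= 0.0
full row [-0.0021, -0.0005, -0.0008, -0.0002, 0.0043, 0.0001]
```

View pics/s7.png

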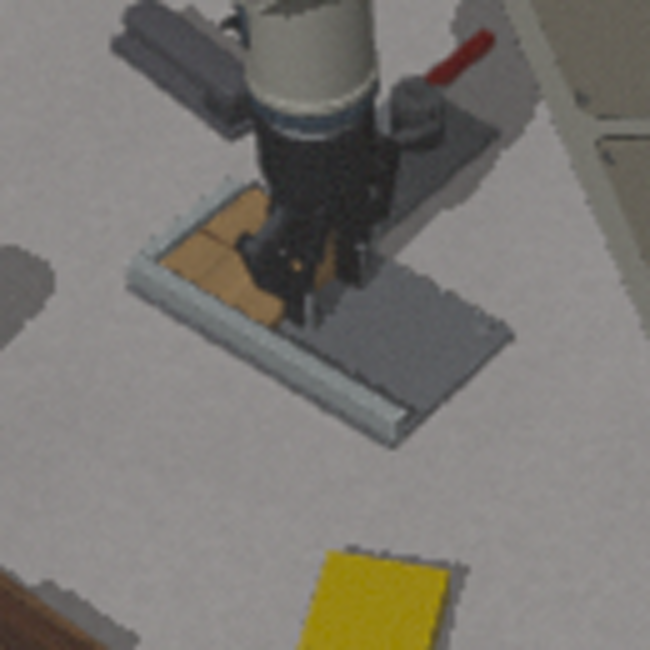

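Emit:
carry_out:
  increments:
    - [[-0.03,0,0,0,0,0],[-0.08,0,-0.04,0,0,0],[-0.12,0,-0.12,0,0,0],[-0.15,-0.06,-0.2,0,0,0],[-0.18,-0.16,-0.24,0,0,0]]

```text
clock: 9.02
eef_pos: [482.0, 100.5, 128.8]
tcp_rot: [3.141, -0.004, 0.145]
contact_force: [1.9, 0.4, 0.7]
opening: 0.508
```

```bash
python3 co.py; python3 -c "
from h import *
plan(451,362,110,.16)
"
```

```text
top 0.8 [615.5  59.9] [96.1 96.6] ang-jig -0.002 jig [ -0.4 167.9]
side 0.71 [628.2  78. ] [ 69.8 125.4] ang-jig 0.794 jig [ 14.9 184. ]
[([617.2, 64.4, 12.9], 0.79, [2.0, 172.1]), ([616.9, 63.9, 18.1], 0.68, [1.7, 171.7])]
t 9.32 pos [481.2 101.2 125.5] rot [3.141 0.    0.148] F [-0.1 -0.4 -0.7] open 0.5 dist 113.7 rows>= 2.7
full row [-0.1198, 0.1513, 0.2088, 0.0002, 0.0001, 0.0002]
t 9.42 pos [481.  100.8 125.1] rot [3.141e+00 1.000e-03 1.470e-01] F [-0.3  0.5  0.5] open 0.5 dist 263.4 rows>= 6.3
full row [0.0215, -0.657, 0.0376, 0.0002, 0.0012, -0.0123]
```

View pics/t4.png

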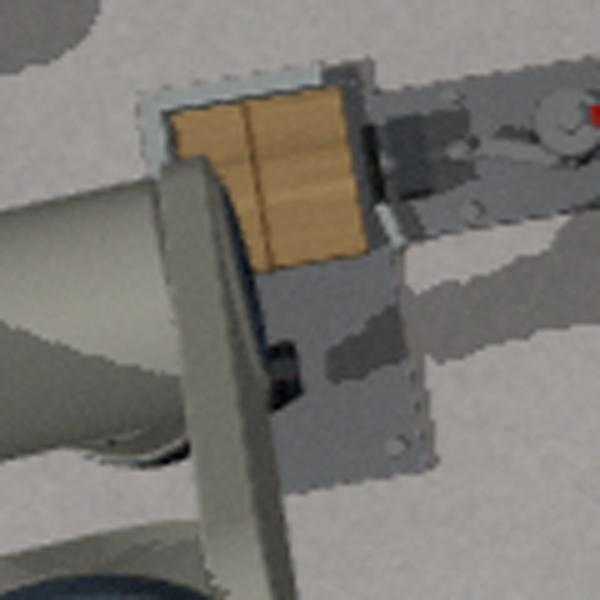

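View pics/s4.png

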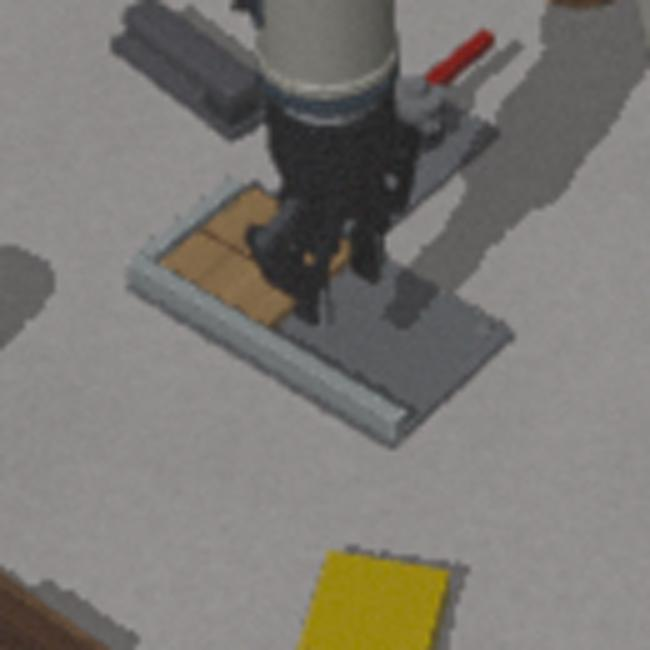

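The coaster lies flush against the stop: the top crop shows its edge from (170,110) to (340,90), and its jig position is about (-0.4, 168). Next is the bar.

Emit:
carry_out:
  increments:
    - [[0.022,-0.657,0.037,0,0,-0.012],[0.022,-0.657,0.037,0,0,-0.012],[0.022,-0.657,0.037,0,0,-0.012],[0.022,-0.657,0.037,0,0,-0.012],[0.022,-0.657,0.037,0,0,-0.012]]

```text
clock: 9.83
eef_pos: [457.2, 309.1, 113.2]
tcp_rot: [3.141, 0.001, 0.159]
contact_force: [1.0, -0.9, 0.1]
opening: 0.497
```

```bash
python3 -c "
from h import *
plan(451,362,85,.16)
"
```

```text
t 9.83 pos [457.2 309.1 113.2] rot [3.141e+00 1.000e-03 1.590e-01] F [ 1.  -0.9  0.1] open 0.5 dist 60.2 rows>= 1.4
full row [0.0057, -0.133, 0.0703, 0.0006, 0.001, -0.0011]
```

Emit:
carry_out:
  increments:
    - [[0.006,-0.09,0.02,0,0,0],[0.006,-0.133,0.06,0,0,0],[0.006,-0.133,0.07,0,0,0],[0.006,-0.133,0.07,0,0,0]]

```text
clock: 10.17
eef_pos: [450.2, 360.4, 83.9]
tcp_rot: [3.139, 0.003, 0.162]
contact_force: [-1.4, -0.8, -0.2]
opening: 0.498
```

```bash
python3 -c "
from h import *
plan(451,362,31,.16)
f=optics.grab_frame('side'); crop(f,(225,325),65,'pics/s8.png',5)
f=optics.grab_frame('top'); crop(f,(170,250),60,'pics/t8.png',5)
"
```

```text
t 10.17 pos [450.2 360.4  83.9] rot [3.139e+00 3.000e-03 1.620e-01] F [-1.4 -0.8 -0.2] open 0.5 dist 52.9 rows>= 1.3
full row [0.003, -0.004, 0.1322, 0.0021, 0.0033, 0.0015]
```

View pics/s8.png

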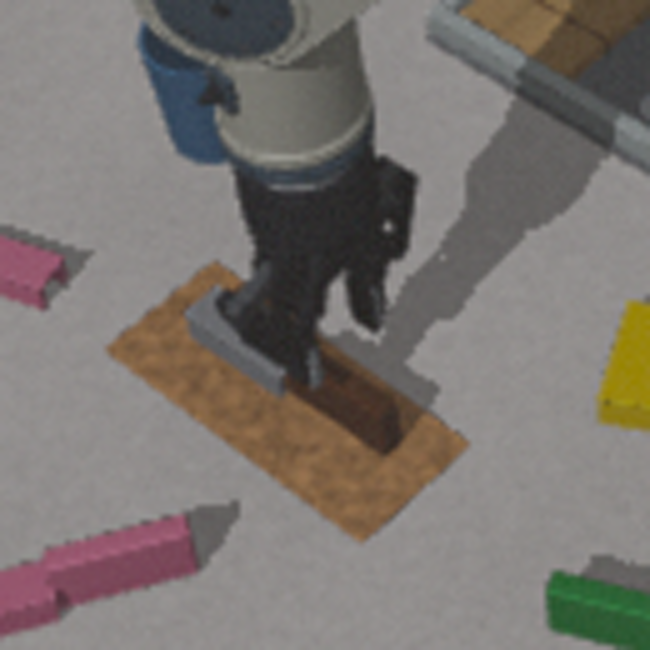

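View pics/t8.png

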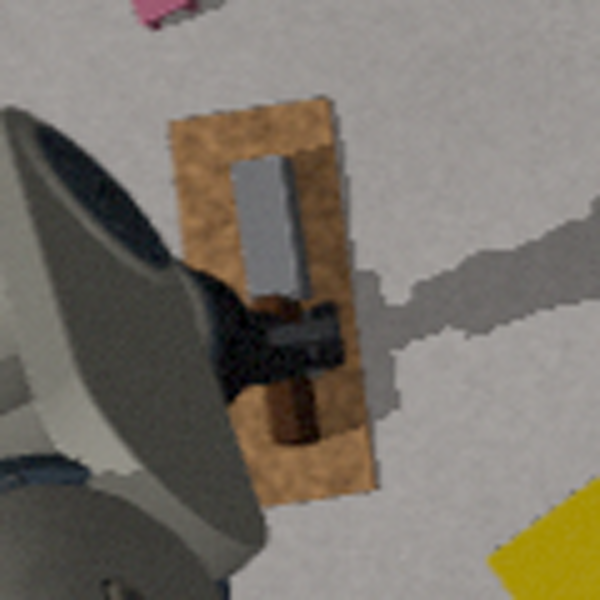

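The fingers straddle the dark wooden grip of the right bar, at (310,370) in the side crop. I'm descending onto it.

Emit:
carry_out:
  increments:
    - [[0.003,-0.004,0.05,0,0.003,0],[0.003,-0.004,0.1,0,0.003,0],[0.003,-0.004,0.125,0,0.003,0],[0.003,-0.004,0.132,0,0.003,0],[0.003,-0.004,0.132,0,0.003,0]]

```text
clock: 10.68
eef_pos: [452.1, 361.8, 33.1]
tcp_rot: [3.141, -0.002, 0.159]
contact_force: [-0.0, 0.6, 0.1]
opening: 0.498
```

```bash
python3 -c "
from h import *
plan(451,362,31,.16)
f=optics.grab_frame('side'); crop(f,(225,325),65,'pics/s9.png',5)
"
```

```text
t 10.68 pos [452.1 361.8  33.1] rot [ 3.141e+00 -2.000e-03  1.590e-01] F [-0.   0.6  0.1] open 0.5 dist 2.4 rows>= 0.1
full row [-0.0027, -0.001, 0.0052, 0.0007, -0.0019, -0.0007]
```

View pics/s9.png

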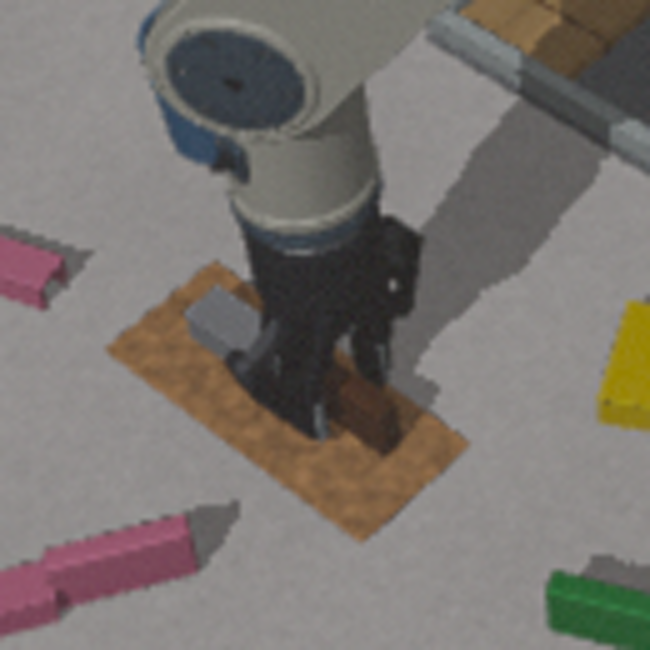

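Emit:
carry_out:
  increments:
    - [[-0.002,0,0.005,0,0,0],[-0.002,0,0.005,0,0,0],[-0.002,0,0.005,0,0,0],[-0.002,0,0.005,0,0,0],[-0.002,0,0.005,0,0,0]]
  hand: 1
  squeeze: 90

```text
clock: 11.15
eef_pos: [451.6, 362.9, 32.2]
tcp_rot: [-3.141, -0.004, 0.161]
contact_force: [-0.6, -2.1, 7.3]
opening: 0.173
```

Emit:
carry_out:
  increments:
    - [[0,0,0,0,0,0],[0,0,0,0,0,0]]

```text
clock: 11.32
eef_pos: [451.6, 363.0, 32.2]
tcp_rot: [-3.141, -0.004, 0.161]
contact_force: [-0.7, -1.2, 6.9]
opening: 0.174
```

```bash
python3 -c "
from h import *
plan(451,362,140,.16)
f=optics.grab_frame('side'); crop(f,(225,325),65,'pics/s10.png',5)
"
```

```text
t 11.32 pos [451.6 363.   32.2] rot [-3.141 -0.004  0.161] F [-0.7 -1.2  6.9] open 0.17 dist 107.8 rows>= 2.6
full row [-0.0009, 0.002, -0.2694, -0.0003, -0.0039, 0.0007]
```

View pics/s10.png

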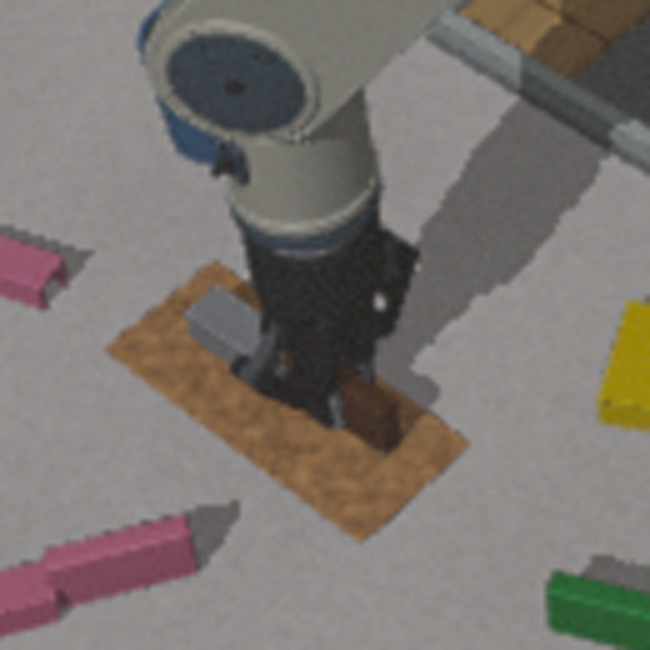

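Emit:
carry_out:
  increments:
    - [[0,0,-0.05,0,0,0],[0,0,-0.13,0,0,0],[0,0,-0.21,0,0,0],[0,0,-0.26,0,0,0],[0,0,-0.26,0,0,0]]

```text
clock: 11.78
eef_pos: [452.9, 364.4, 139.9]
tcp_rot: [-3.138, -0.009, 0.161]
contact_force: [1.1, 0.8, -2.0]
opening: 0.171
```

```bash
cat > bar.py <<'E'
from h import *
import sys
np.set_printoptions(precision=1,suppress=True)
def bar(n,tag,w=70,s=5):
    f=optics.grab_frame(n); st=sense(); R=Ro.from_euler('xyz',st['tcp_rot']); p=np.array(st['eef_pos'])
    B=lambda x,y,z: p+R.apply([x,-y,8-z])   # bar coords, z up from bar_grip
    c=proj(f,B(60,0,-3))[0]; u0,v0=int(c[0])-w,int(c[1])-w
    a=cv2.resize(f["img"][v0:v0+2*w,u0:u0+2*w,::-1],None,fx=s,fy=s,interpolation=cv2.INTER_CUBIC); cv2.imwrite(f"pics/{tag}_raw.png",a)
    top=[B(40,-14,-0),B(117.5,-14,-0),B(117.5,14,-0),B(40,14,-0),B(40,-14,-0)]
    top=[B(40,-14,2),B(117.5,-14,2),B(117.5,14,2),B(40,14,2),B(40,-14,2)]
    for l in (top,[B(40,-14,-20),B(117.5,-14,-20),B(117.5,14,-20),B(40,14,-20)],[B(-40,-8,20),B(40,-8,20),B(40,8,20),B(-40,8,20),B(-40,-8,20)]):
        q=((proj(f,l)-[u0,v0]+.5)*s-.5).round().astype(int); cv2.polylines(a,[q],False,(0,255,255),1)
    cv2.imwrite(f"pics/{tag}.png",a)
    return f,st,B
if __name__=="__main__":
    bar("side",sys.argv[1]+"s"); bar("top",sys.argv[1]+"t")
E
python3 bar.py b1; python3 -c "
from h import *
plan(*jw(0,-146),140,1.72)
for n in ('top','side'):print([np.round(d['point'],1).tolist() for d in nets.tip_of('bar_grip',n)+nets.tip_of('bar_socket',n)])"
```

```text
t 11.88 pos [451.  362.9 135.8] rot [-3.141 -0.004  0.161] F [-0.4 -0.1 -2.3] open 0.17 dist 648.7 rows>= 15.6
full row [0.2756, 1.5981, -0.0104, 0.0027, -0.0039, -1.489]
[[228.0, 343.2, 19.7], [453.4, 363.7, 133.5], [754.2, 483.6, 20.4], [672.3, 446.0, 7.5], [536.8, 376.9, 120.4], [150.4, 293.1, 10.4]]
[[754.9, 480.5, 14.7], [236.0, 484.9, 21.0], [444.1, 525.0, 18.2], [226.3, 341.5, 20.8], [451.2, 364.0, 134.4], [483.1, 599.5, 10.1], [156.0, 293.0, 9.7], [299.5, 547.0, 8.6], [669.6, 446.8, 13.0], [539.1, 382.1, 121.7], [432.4, -618.2, 0.4]]
```

View pics/b1s.png

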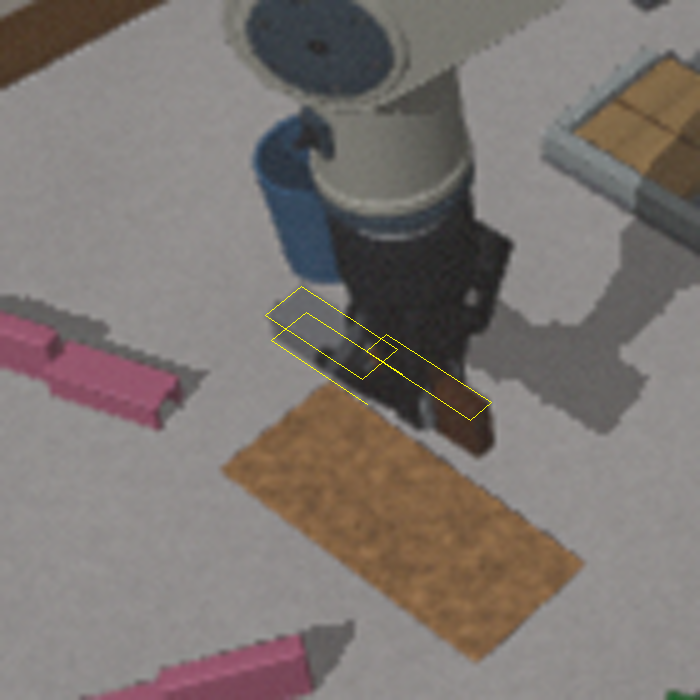

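View pics/b1t.png

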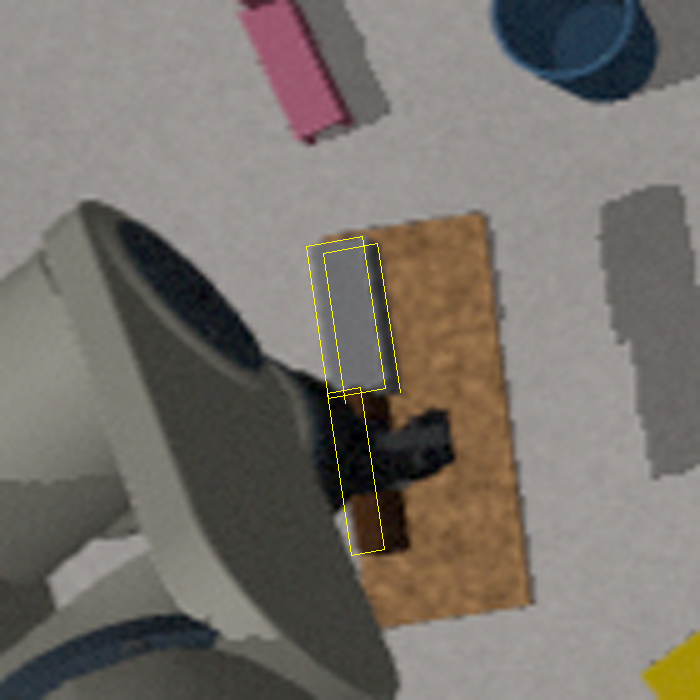

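```bash
python3 - <<'E'
import cv2
a=cv2.imread('pics/b1t_raw.png')[200:600,250:520]; b=cv2.imread('pics/b1t.png')[200:600,250:520]
import numpy as np
c=np.hstack([a,b]); cv2.imwrite('pics/b1t_z.png',cv2.resize(c,None,fx=1.45,fy=1.45,interpolation=cv2.INTER_CUBIC))
E
```

```text
(no output)
```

View pics/b1t_z.png

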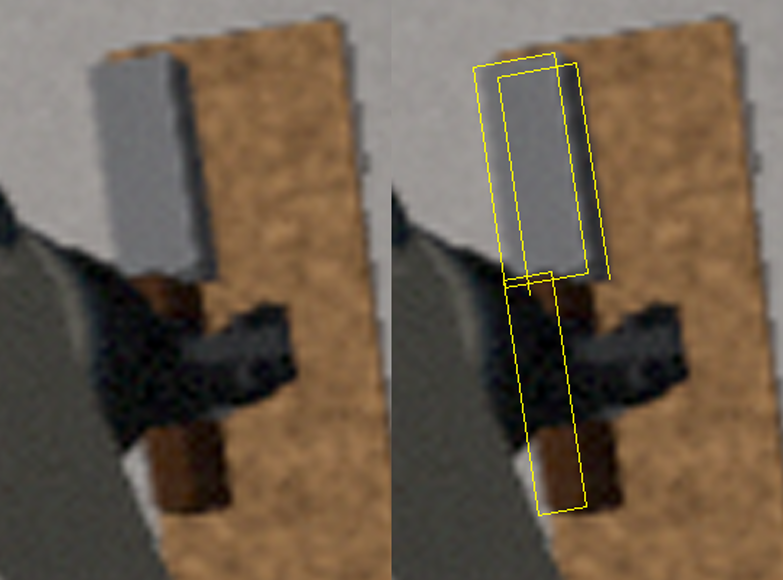

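Emit:
carry_out:
  increments:
    - [[0.17,1,-0.06,0,0,-0.6],[0.17,1,-0.06,0,0,-0.6],[0.17,1,-0.06,0,0,-0.6],[0.17,1,-0.06,0,0,-0.6],[0.17,1,-0.06,0,0,-0.6]]

```text
clock: 12.5
eef_pos: [513.0, 179.3, 145.7]
tcp_rot: [3.141, -0.001, 0.743]
contact_force: [1.4, 0.6, -2.3]
opening: 0.178
```

```bash
python3 -c "
from h import *
plan(*jw(0,-146),140,1.72)"
```

```text
t 12.5 pos [513.  179.3 145.7] rot [ 3.141e+00 -1.000e-03  7.430e-01] F [ 1.4  0.6 -2.3] open 0.18 dist 455.0 rows>= 10.9
full row [-0.4528, 1.0434, 0.0149, 0.0012, -0.0002, -0.9326]
```

Emit:
carry_out:
  increments:
    - [[-0.43,1,0.014,0,0,-0.59],[-0.43,1,0.014,0,0,-0.59],[-0.43,1,0.014,0,0,-0.59],[-0.43,1,0.014,0,0,-0.59],[-0.43,1,0.014,0,0,-0.59]]

```text
clock: 12.92
eef_pos: [575.8, -2.0, 143.2]
tcp_rot: [3.141, -0.001, 1.319]
contact_force: [0.8, 0.2, -1.3]
opening: 0.172
```

```bash
python3 -c "
from h import *
plan(*jw(0,-146),120,1.72)"
```

```text
t 12.92 pos [575.8  -2.  143.2] rot [ 3.141e+00 -1.000e-03  1.319e+00] F [ 0.8  0.2 -1.3] open 0.17 dist 264.1 rows>= 6.3
full row [-0.5479, 0.3639, 0.0579, 0.0011, -0.0005, -0.3832]
```

Emit:
carry_out:
  increments:
    - [[-0.548,0.364,0.05,0,0,-0.383],[-0.548,0.364,0.05,0,0,-0.383],[-0.548,0.364,0.05,0,0,-0.383],[-0.548,0.364,0.05,0,0,-0.383],[-0.548,0.364,0.05,0,0,-0.383]]

```text
clock: 13.33
eef_pos: [641.7, -195.4, 127.2]
tcp_rot: [3.14, -0.001, 1.717]
contact_force: [1.4, 0.4, -1.4]
opening: 0.177
```

```bash
python3 -c "
from h import *
plan(*jw(0,-146),110,1.719)"
```

```text
t 13.33 pos [ 641.7 -195.4  127.2] rot [ 3.140e+00 -1.000e-03  1.717e+00] F [ 1.4  0.4 -1.4] open 0.18 dist 61.2 rows>= 1.5
full row [-0.1437, 0.0304, 0.043, 0.0011, -0.0009, -0.0022]
```

Emit:
carry_out:
  increments:
    - [[-0.07,0.015,0.02,0.001,0,0],[-0.12,0.026,0.035,0.001,0,0],[-0.144,0.03,0.043,0.001,0,0],[-0.144,0.03,0.043,0.001,0,0]]

```text
clock: 13.67
eef_pos: [661.5, -250.4, 109.5]
tcp_rot: [-3.141, -0.001, 1.712]
contact_force: [-0.7, 0.7, -2.4]
opening: 0.177
```

```bash
python3 bar.py b2;python3 -c "
from h import *
plan(*jw(0,-146),90,1.719)
for n in ('top','side'):
  for t in ('stub','bar_grip','bar_socket','jig'):print(n,t,[(np.round(d['point'],1).tolist(),d['confidence']) for d in nets.tip_of(t,n) if d['point'][1]<0])"
```

```text
t 13.77 pos [ 661.4 -247.9  110.8] rot [ 3.141e+00 -2.000e-03  1.714e+00] F [-0.2  0.2 -2.1] open 0.18 dist 20.9 rows>= 0.5
full row [-0.0069, 0.0009, 0.0519, 0.0002, -0.0015, -0.0051]
top stub [([649.1, -159.9, 44.3], 0.64), ([434.0, -617.8, 0.1], 0.45)]
top bar_grip []
top bar_socket [([646.2, -159.0, 89.7], 0.57)]
top jig [([638.4, -99.4, 0.9], 0.64)]
side stub [([637.0, -54.3, 3.8], 0.54), ([649.1, -156.9, 45.1], 0.52)]
side bar_grip [([665.6, -251.5, 103.7], 0.66)]
side bar_socket [([648.7, -157.4, 92.9], 0.66)]
side jig [([641.2, -101.7, -0.1], 0.88)]
```

View pics/b2s_raw.png

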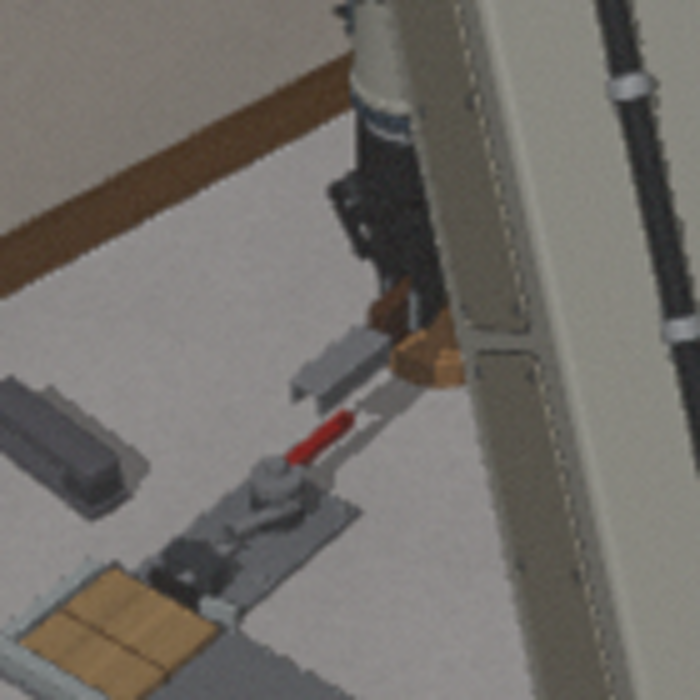

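View pics/b2t.png

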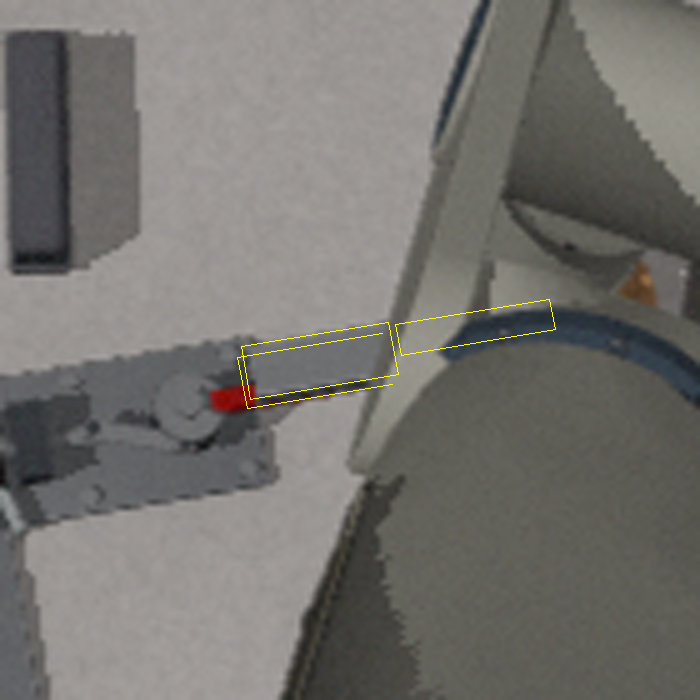

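```bash
python3 - <<'E'
from h import *
for n,c in(("top",None),("side",None)):
    f=optics.grab_frame(n); X=[648,-157,70]; u,v=proj(f,X)[0].round().astype(int); w=22;print(n,u-w,v-w)
    crop(f,(u,v),w,f"pics/z_{n}.png",16)
s=sense(); print(s["eef_pos"],s["tcp_rot"])
E
```

```text
top 336 162
side 290 193
[ 662.35862457 -248.52979289  112.16257106] [3.13920854e+00 1.41461598e-04 1.71430755e+00]
```

View pics/z_top.png

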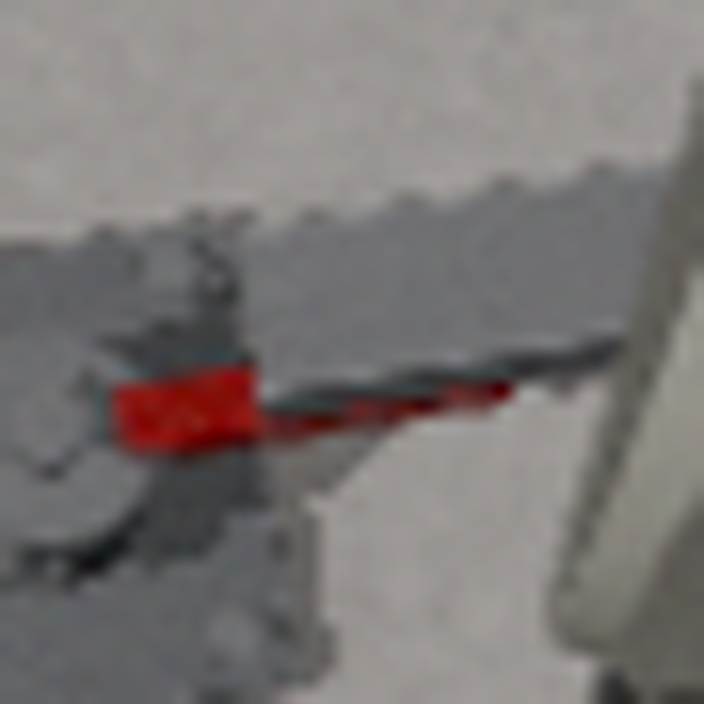

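View pics/z_side.png

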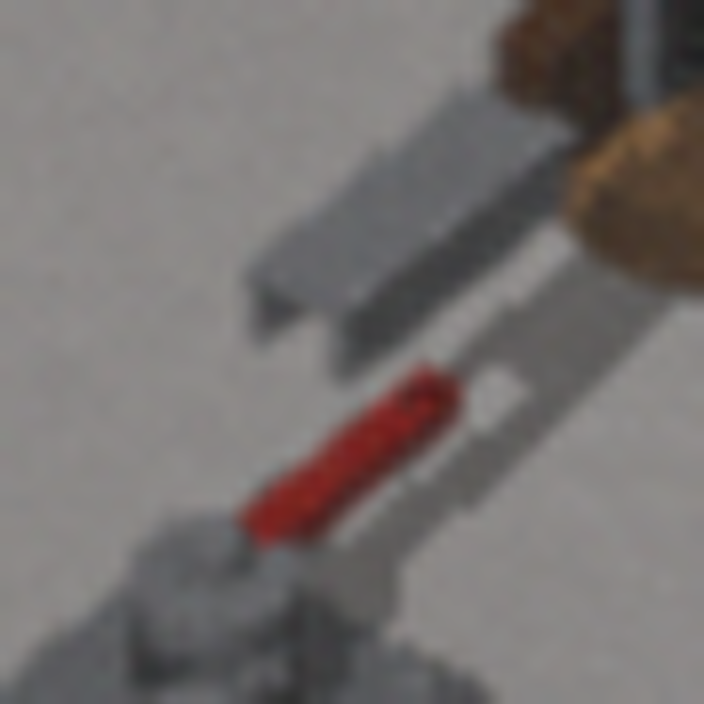

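```bash
cat > stubfit.py <<'E'
from h import *
from scipy.optimize import least_squares, minimize
np.set_printoptions(precision=2,suppress=True)
p=np.load("jig.npy")
def W(p,L):
    c,s=np.cos(p[2]),np.sin(p[2]); L=np.float64(L); return np.c_[p[0]+c*L[:,0]-s*L[:,1],p[1]+s*L[:,0]+c*L[:,1],L[:,2]]
box=[(x,y,z) for x in(-6,6) for y in(-80,-19) for z in(38,50)]
for n in("top","side"):
    f=optics.grab_frame(n); im=cv2.imread(f"pics/{n}0.png")[:,:,::-1].astype(float)
    red=np.clip((im[:,:,0]-np.maximum(im[:,:,1],im[:,:,2]))/1.,0,None)
    u,v=proj(f,W(p,[(0,-50,44)]))[0].astype(int); w=16; sub=red[v-w:v+w,u-w:u+w]; sub=sub/np.percentile(sub,97); sub=np.clip(sub,0,1)
    ys,xs=np.nonzero(sub>.5); print(n,"redpix",len(xs),"centroid",(sub*np.mgrid[0:2*w,0:2*w][1]).sum()/sub.sum()+u-w,(sub*np.mgrid[0:2*w,0:2*w][0]).sum()/sub.sum()+v-w)
    S=8
    def ren(q,b=box):
        pr=(proj(f,W(q,b))-[u-w,v-w]+.5)*S; m=np.zeros((2*w*S,2*w*S),np.float32); cv2.fillConvexPoly(m,cv2.convexHull(pr.round().astype(np.int32)),1.)
        return cv2.GaussianBlur(cv2.resize(m,(2*w,2*w),interpolation=cv2.INTER_AREA),(0,0),.5)
    b2=[(x,y,z) for x in(-6,6) for y in(-80,-14) for z in(40,50)]
    cost=lambda q:((ren(q,b2)-sub)**2).sum()
    best=min((minimize(cost,[p[0]+a,p[1]+b,p[2]],method="Nelder-Mead",options=dict(initial_simplex=[[p[0]+a,p[1]+b,p[2]],[p[0]+a+3,p[1]+b,p[2]],[p[0]+a,p[1]+b+3,p[2]],[p[0]+a,p[1]+b,p[2]+.05]])) for a in(-3,0,3) for b in(-3,0,3)),key=lambda o:o.fun)
    print(n,"pivot/yaw from stub",best.x,best.fun,"stub pt",W(best.x,[(0,-56,44)]))
E
python3 stubfit.py
```

```text
top redpix 109 centroid 356.0304738393344 185.60280030256013
top pivot/yaw from stub [ 641.48 -104.56    0.14] 5.320115075492888 stub pt [[ 649.22 -160.02   44.  ]]
side redpix 56 centroid 311.96305440908077 219.56221159717194
side pivot/yaw from stub [ 641.04 -108.36    0.17] 6.692866584654663 stub pt [[ 650.3  -163.59   44.  ]]
```

```bash
cat > z.py <<'E'
from h import *
import sys
np.set_printoptions(precision=1,suppress=True)
dx,dy,dz=[float(a) for a in sys.argv[2:5]] if len(sys.argv)>2 else (0,0,8)
st=sense(); R=Ro.from_euler('xyz',st['tcp_rot']); p=np.array(st['eef_pos']); print(p,st["tcp_rot"],st["contact_force"])
B=lambda x,y,z: p+R.apply([x+dx,-(y+dy),dz-z])
for n in("top","side"):
    f=optics.grab_frame(n); u,v=proj(f,B(95,0,-10))[0].round().astype(int); w=24; s=15
    a=cv2.resize(f["img"][v-w:v+w,u-w:u+w,::-1],None,fx=s,fy=s,interpolation=cv2.INTER_CUBIC); cv2.imwrite(f"pics/{sys.argv[1]}{n}_raw.png",a)
    P=lambda L:((proj(f,L)-[u-w,v-w]+.5)*s-.5).round().astype(int)
    for L in ([B(40,-14,0),B(117.5,-14,0),B(117.5,14,0),B(40,14,0),B(40,-14,0)],[B(117.5,-14,0),B(117.5,-14,-20),B(117.5,-9,-20),B(117.5,-9,-3),B(117.5,9,-3),B(117.5,9,-20),B(117.5,14,-20),B(117.5,14,0)]):
        cv2.polylines(a,[P(L)],False,(0,255,255),1)
    q=[jw(x,y)+(z,) for x,y,z in((-6,-19,50),(-6,-80,50),(6,-80,50),(6,-19,50))]; cv2.polylines(a,[P(q)],False,(0,255,0),1)
    q=[jw(x,y)+(z,) for x,y,z in((-6,-80,50),(-6,-80,38),(6,-80,38),(6,-80,50))]; cv2.polylines(a,[P(q)],False,(0,255,0),1)
    cv2.imwrite(f"pics/{sys.argv[1]}{n}.png",a)
E
python3 z.py c1
```

```text
[ 662.3 -248.7  112. ] [3.1 0.  1.7] [-0.2 -0.4 -1.6]
```

View pics/c1top.png

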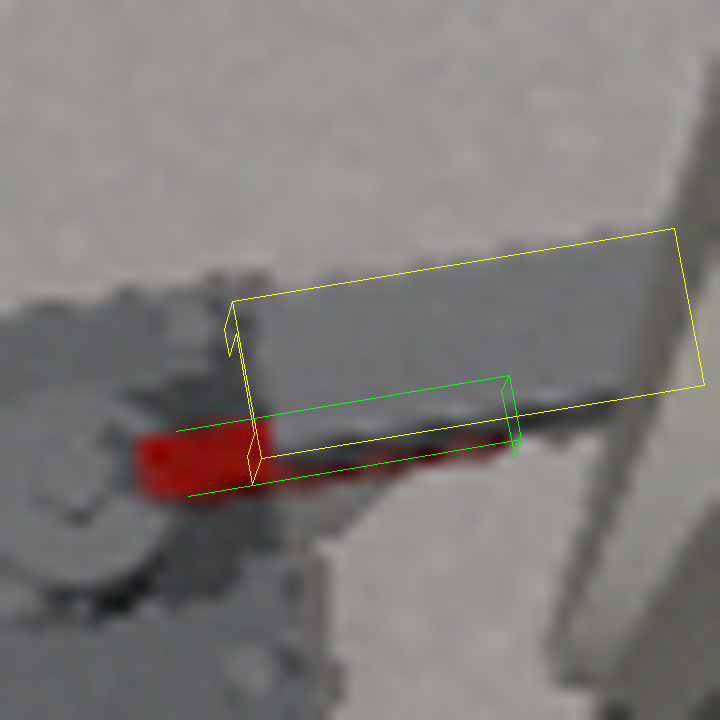

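View pics/c1side.png

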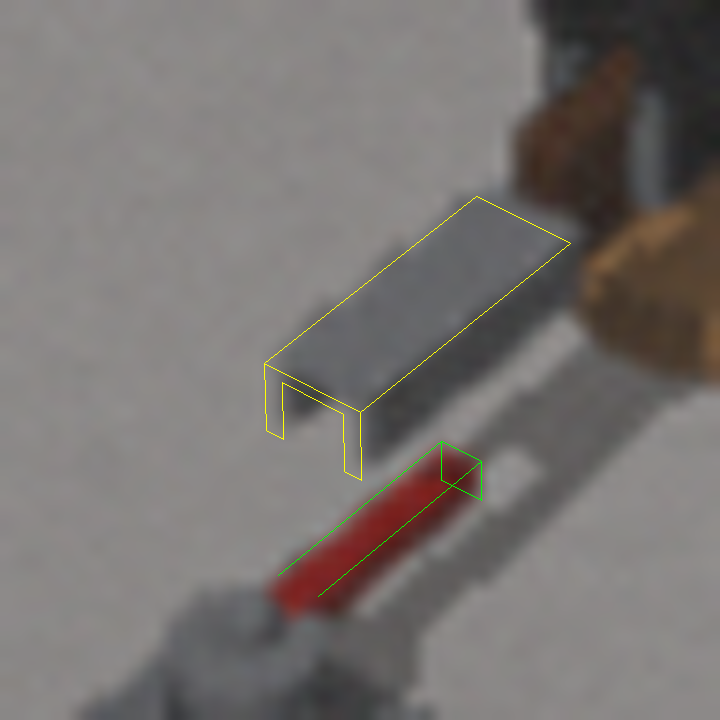

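View pics/c1side_raw.png

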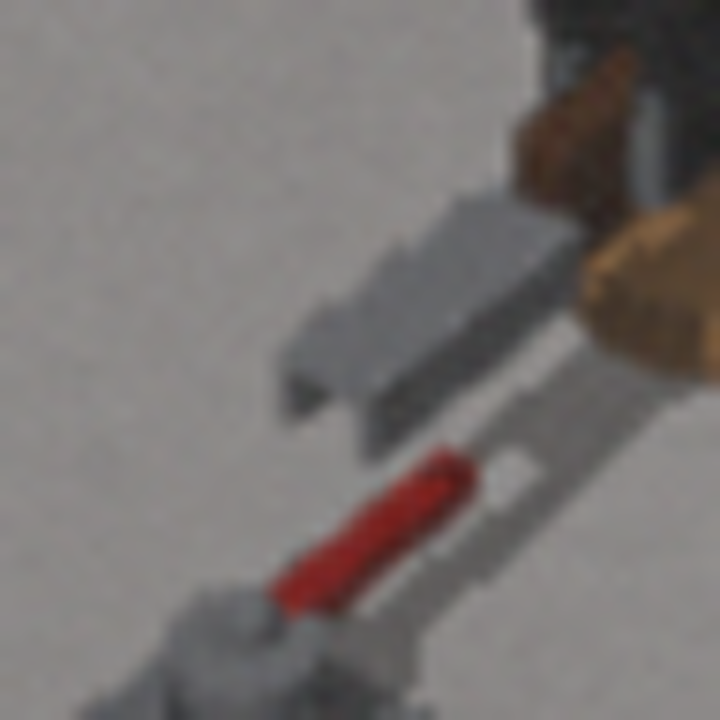

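The overlays agree to about 1 mm: the channel's front end at (285,360) in the side crop lines up over the red stub at (380,530). I'm lowering it in stages and watching the force.

```bash
python3 -c "
from h import *
plan(*jw(0.3,-144.5),80,1.719)"
```

```text
t 14.47 pos [ 662.3 -248.8  111.9] rot [ 3.139 -0.     1.714] F [ 0.4  0.1 -2.2] open 0.17 dist 31.9 rows>= 0.8
full row [-0.0005, -0.0004, 0.0797, 0.002, -0.0, -0.0049]
```

Emit:
carry_out:
  increments:
    - [[0,0,0.03,0.002,0,-0.005],[0,0,0.06,0.002,0,-0.005],[0,0,0.075,0.002,0,-0.005],[0,0,0.085,0.002,0,-0.005],[0,0,0.085,0.002,0,-0.005]]

```text
clock: 14.88
eef_pos: [661.3, -248.4, 75.8]
tcp_rot: [-3.139, -0.001, 1.719]
contact_force: [-0.0, -0.1, -3.2]
opening: 0.177
```

```bash
python3 z.py c2 -3 0 8; python3 -c "
from h import *
plan(*jw(0.3,-144.5),62,1.719)"
```

```text
[ 661.3 -248.4   75.8] [-3.1 -0.   1.7] [-0.  -0.1 -3.2]
t 14.98 pos [ 662.3 -248.8   77.5] rot [-3.141 -0.     1.719] F [ 0.3 -0.7 -2.4] open 0.17 dist 15.5 rows>= 0.4
full row [-0.0005, -0.0002, 0.0387, -0.0004, -0.0003, 0.0001]
```

View pics/c2side_raw.png

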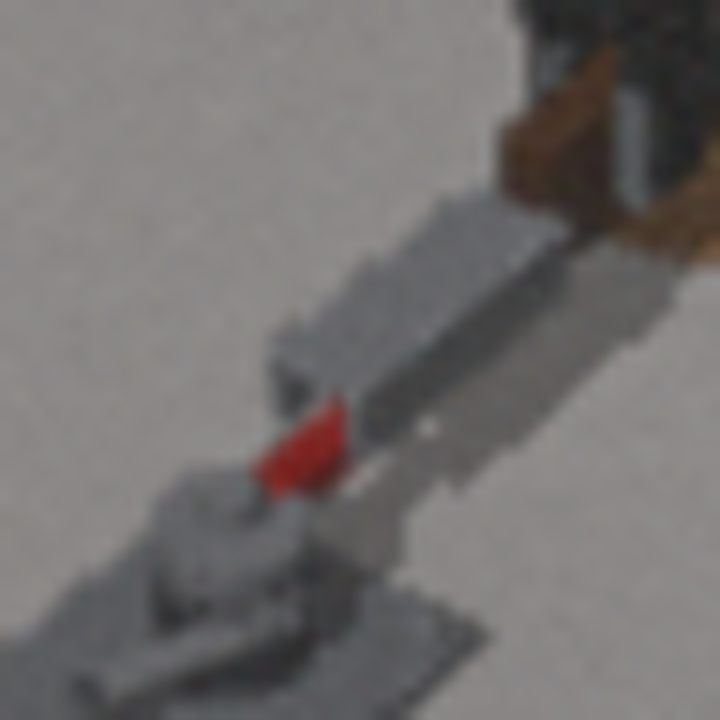

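View pics/c2top.png

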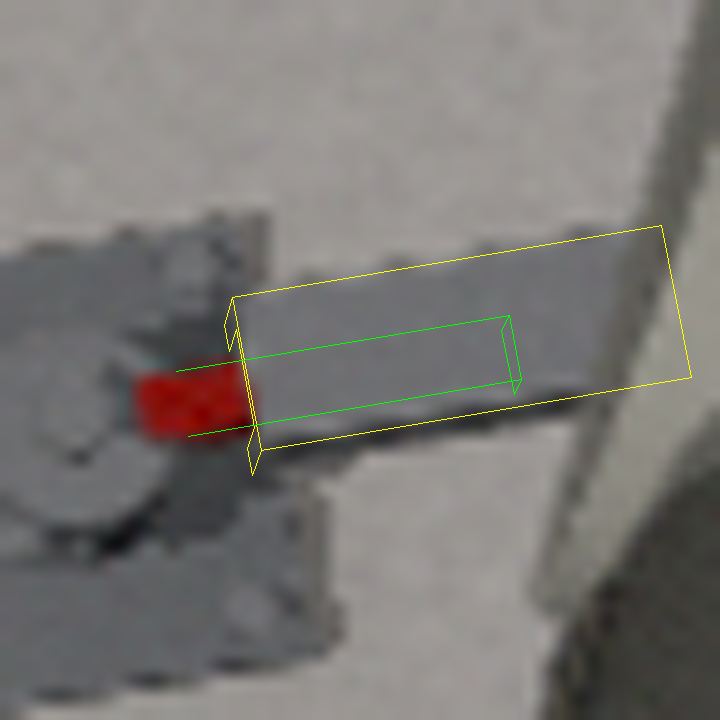

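The stub at (310,445) in the side crop enters the channel mouth between both walls, with no side load. I'm lowering the rest of the way.

Emit:
carry_out:
  increments:
    - [[0,0,0.012,0,0,0],[0,0,0.024,0,0,0],[0,0,0.034,0,0,0],[0,0,0.034,0,0,0]]

```text
clock: 15.32
eef_pos: [661.8, -248.6, 63.2]
tcp_rot: [-3.14, -0.001, 1.719]
contact_force: [0.3, -0.1, -2.6]
opening: 0.171
```

```bash
python3 z.py c3 -3 0 8; python3 -c "
from h import *
plan(*jw(0.3,-144.5),62,1.719)"
```

```text
[ 661.8 -248.6   63.2] [-3.1 -0.   1.7] [ 0.3 -0.1 -2.6]
t 15.42 pos [ 662.2 -248.7   64. ] rot [-3.141 -0.     1.719] F [ 0.2  0.1 -1.8] open 0.18 dist 2.0 rows>= 0.0
full row [-0.0007, -0.0, 0.0049, -0.0005, -0.0003, 0.0002]
```

View pics/c3side_raw.png

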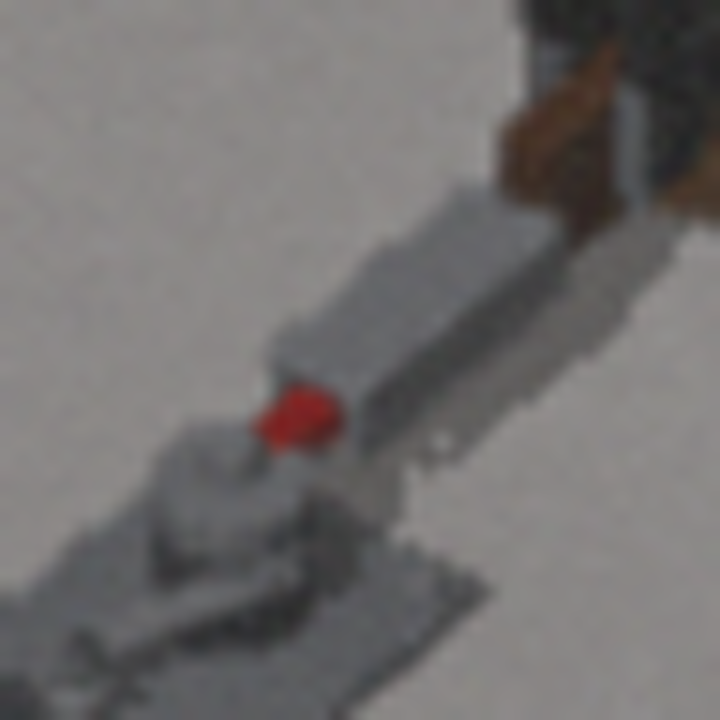

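View pics/c3top.png

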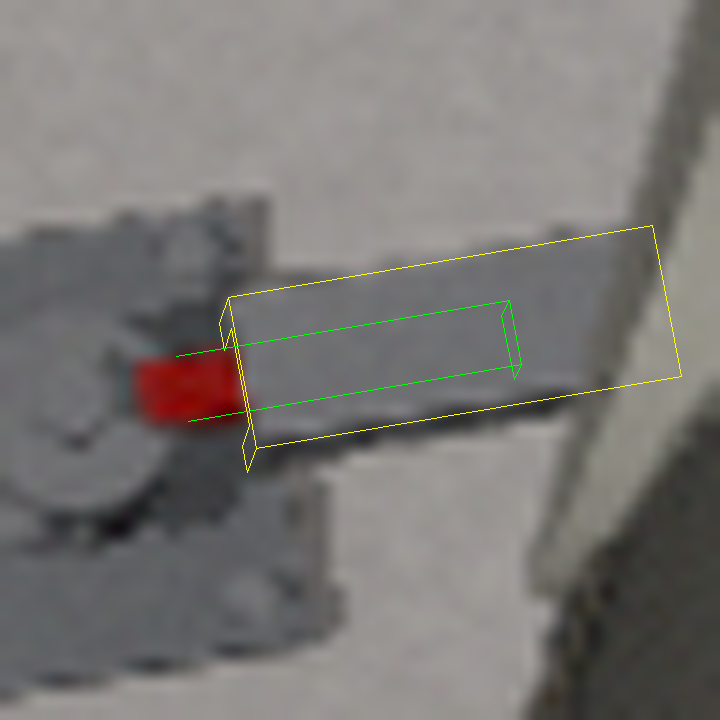

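```bash
cat > swing.py <<'E'
from h import *
import sys
z=float(sys.argv[1]); qs=[float(a) for a in sys.argv[2:]]
p=np.load("jig.npy"); s=sense(); p0=np.array(s["eef_pos"]); R0=Ro.from_euler("xyz",s["tcp_rot"])
yawc=s["tcp_rot"][2]; qc=p[2]+np.pi/2-yawc
d=p0[:2]-p[:2]; rad=np.hypot(*d); ang=np.arctan2(d[1],d[0])-p[2]; print("t",round(s["clock"],2),"q(yaw)",round(qc,3),"q(pos)",round(-np.pi/2-ang,3),"rad",round(rad,1),"z",p0[2].round(1),"F",np.round(s["contact_force"],1),"T",np.round(s["wrist_torque"],2),"open",round(s["opening"],3), "rp",np.round(s["tcp_rot"],3))
for q in qs:
    X=np.r_[jw(-144.5*np.sin(q)+.3*np.cos(q),-144.5*np.cos(q)-.3*np.sin(q)),z]; R1=Ro.from_euler("xyz",[np.pi,0,p[2]+np.pi/2-q])
    print(q,np.round(np.r_[R0.inv().apply(X-p0)/400,(R0.inv()*R1).as_rotvec()/(np.pi/3)],3).tolist())
E
python3 swing.py 62 0 .06 .14 .22 .3
```

```text
t 15.42 q(yaw) -0.0 q(pos) -0.002 rad 144.2 z 64.0 F [ 0.2  0.1 -1.8] T [-0.11 -0.01 -0.01] open 0.175 rp [-3.141 -0.     1.719]
0.0 [-0.001, -0.0, 0.005, -0.0, -0.0, 0.0]
0.06 [-0.0, -0.022, 0.005, -0.0, -0.0, 0.058]
0.14 [0.003, -0.05, 0.005, -0.0, -0.0, 0.134]
0.22 [0.008, -0.079, 0.005, -0.0, -0.0, 0.21]
0.3 [0.015, -0.107, 0.005, -0.001, -0.0, 0.287]
```

Emit:
carry_out:
  increments:
    - [[-0.001,0,0.004,0,0,0],[-0.001,0,0.004,0,0,0],[0,-0.022,0.004,0,0,0.058],[0.003,-0.05,0.004,0,0,0.134],[0.008,-0.079,0.004,0,0,0.21]]
  squeeze: 120

```text
clock: 15.83
eef_pos: [631.7, -250.5, 63.1]
tcp_rot: [3.139, 0.0, 1.495]
contact_force: [4.6, 1.8, -4.8]
opening: 0.168
```

```bash
python3 swing.py 62 .2 .28 .36 .44 .52
```

```text
t 15.83 q(yaw) 0.224 q(pos) 0.21 rad 144.7 z 63.1 F [ 4.6  1.8 -4.8] T [ 0.08 -0.86 -0.32] open 0.168 rp [3.139 0.    1.495]
0.2 [0.001, 0.004, 0.003, 0.003, 0.0, -0.023]
0.28 [0.001, -0.025, 0.003, 0.003, 0.0, 0.054]
0.36 [0.004, -0.053, 0.003, 0.003, 0.0, 0.13]
0.44 [0.009, -0.082, 0.002, 0.003, -0.0, 0.206]
0.52 [0.016, -0.11, 0.002, 0.003, -0.0, 0.283]
```

Emit:
carry_out:
  increments:
    - [[0.001,-0.025,0.002,0.002,0,0.054],[0.004,-0.053,0.002,0.002,0,0.13],[0.009,-0.082,0.002,0.002,0,0.206],[0.016,-0.11,0.002,0.002,0,0.283]]

```text
clock: 16.17
eef_pos: [590.4, -241.9, 63.2]
tcp_rot: [3.135, -0.0, 1.197]
contact_force: [11.7, -0.6, -7.8]
opening: 0.169
```

```bash
python3 swing.py 62 .6 .68 .76 .84 .92
```

```text
t 16.17 q(yaw) 0.522 q(pos) 0.502 rad 144.8 z 63.2 F [11.7 -0.6 -7.8] T [-0.51 -1.76 -0.78] open 0.169 rp [ 3.135 -0.     1.197]
0.6 [0.002, -0.035, 0.003, 0.006, -0.001, 0.075]
0.68 [0.005, -0.063, 0.003, 0.006, -0.001, 0.151]
0.76 [0.011, -0.092, 0.002, 0.006, -0.001, 0.228]
0.84 [0.018, -0.119, 0.002, 0.006, -0.001, 0.304]
0.92 [0.029, -0.147, 0.002, 0.006, -0.002, 0.38]
```

Emit:
carry_out:
  increments:
    - [[0.002,-0.03,0.002,0.004,0,0.07],[0.005,-0.06,0.002,0.006,0,0.145],[0.011,-0.092,0.002,0.006,0,0.228],[0.018,-0.119,0.002,0.006,0,0.304]]

```text
clock: 16.5
eef_pos: [549.6, -219.3, 63.0]
tcp_rot: [3.139, -0.001, 0.878]
contact_force: [11.8, -6.9, -7.0]
opening: 0.168
```

```bash
python3 swing.py 62 .9 .98 1.06 1.14 1.22; python3 z.py c4 -3 0 8
```

```text
t 16.5 q(yaw) 0.841 q(pos) 0.825 rad 145.2 z 63.0 F [11.8 -6.9 -7. ] T [-1.51 -1.79 -0.99] open 0.168 rp [ 3.139e+00 -1.000e-03  8.780e-01]
0.9 [0.002, -0.026, 0.002, 0.003, -0.001, 0.057]
0.98 [0.005, -0.055, 0.002, 0.003, -0.001, 0.133]
1.06 [0.01, -0.084, 0.002, 0.003, -0.001, 0.209]
1.14 [0.018, -0.111, 0.002, 0.003, -0.002, 0.286]
1.22 [0.027, -0.139, 0.002, 0.003, -0.002, 0.362]
[ 549.6 -219.3   63. ] [ 3.1 -0.   0.9] [11.8 -6.9 -7. ]
```

View pics/c4side.png

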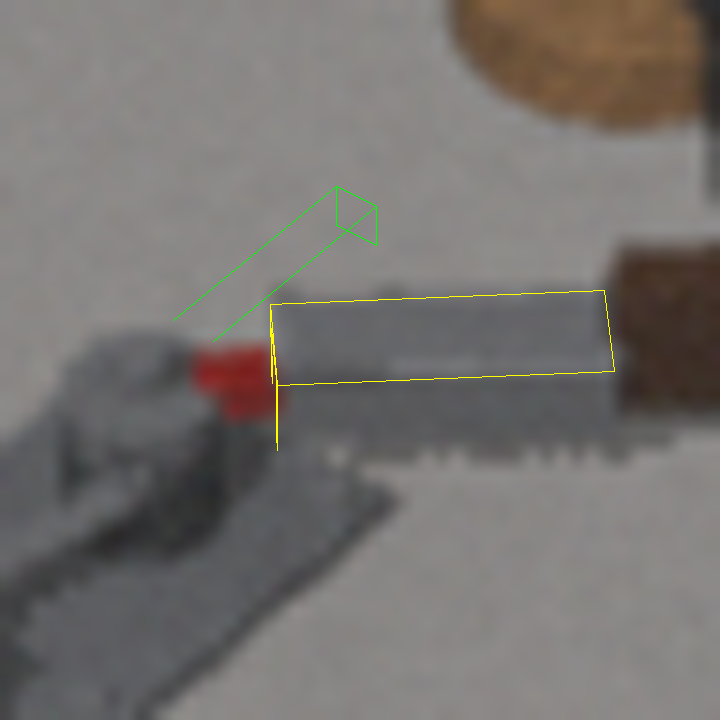

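View pics/c4top.png

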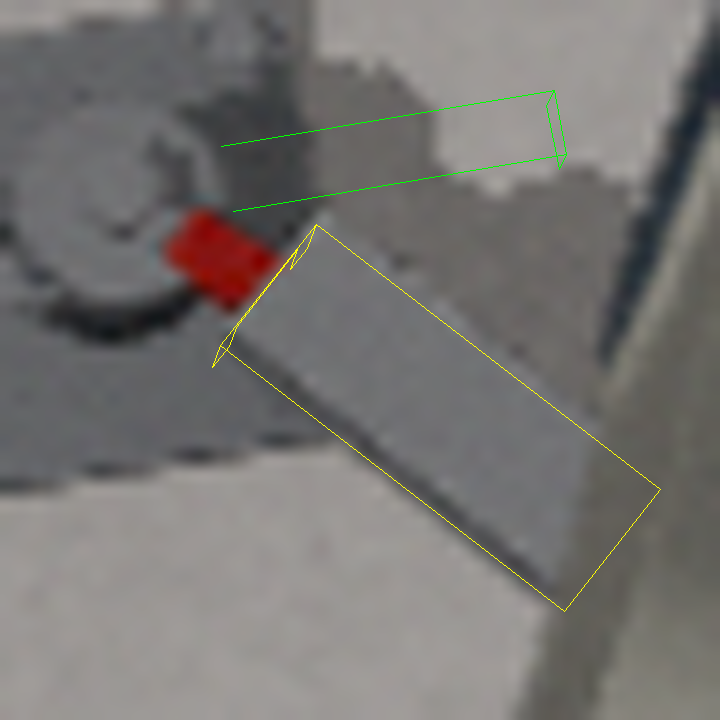

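The lever at (220,260) in the top crop turns with the channel, and the bar is firm in the jaws. I'm carrying on with the swing.

Emit:
carry_out:
  increments:
    - [[0.002,-0.026,0.002,0.003,0,0.057],[0.005,-0.055,0.002,0.003,0,0.133],[0.01,-0.084,0.002,0.003,0,0.209],[0.018,-0.111,0.002,0.003,0,0.286],[0.027,-0.139,0.002,0.003,0,0.362]]

```text
clock: 17.02
eef_pos: [511.2, -174.9, 62.3]
tcp_rot: [-3.137, 0.002, 0.5]
contact_force: [3.2, -3.1, 0.2]
opening: 0.168
```

```bash
python3 swing.py 62 1.28 1.34 1.4 1.45 1.47
```

```text
t 17.02 q(yaw) 1.219 q(pos) 1.23 rad 146.6 z 62.3 F [ 3.2 -3.1  0.2] T [-0.39 -0.69 -0.31] open 0.168 rp [-3.137e+00  2.000e-03  5.000e-01]
1.28 [0.006, -0.017, 0.001, -0.005, 0.002, 0.059]
1.34 [0.008, -0.039, 0.001, -0.005, 0.002, 0.116]
1.4 [0.011, -0.06, 0.001, -0.004, 0.002, 0.173]
1.45 [0.015, -0.078, 0.001, -0.004, 0.002, 0.221]
1.47 [0.016, -0.085, 0.001, -0.004, 0.003, 0.24]
```

Emit:
carry_out:
  increments:
    - [[0.006,-0.017,0.001,-0.003,0,0.059],[0.008,-0.039,0.001,-0.004,0,0.116],[0.011,-0.06,0.001,-0.004,0,0.173],[0.015,-0.078,0.001,-0.004,0,0.221],[0.015,-0.078,0.001,-0.004,0,0.221]]

```text
clock: 17.43
eef_pos: [500.0, -142.7, 61.6]
tcp_rot: [-3.138, 0.005, 0.272]
contact_force: [-1.6, -1.8, 3.6]
opening: 0.17
```

```bash
python3 swing.py 62 1.45;  python3 z.py c5 -3 0 8
```

```text
t 17.43 q(yaw) 1.447 q(pos) 1.464 rad 145.3 z 61.6 F [-1.6 -1.8  3.6] T [-0.19 -0.25 -0.17] open 0.17 rp [-3.138  0.005  0.272]
1.45 [0.002, 0.006, -0.001, -0.003, 0.005, 0.003]
[ 500.  -142.7   61.6] [-3.1  0.   0.3] [-1.6 -1.8  3.6]
```

View pics/c5side.png

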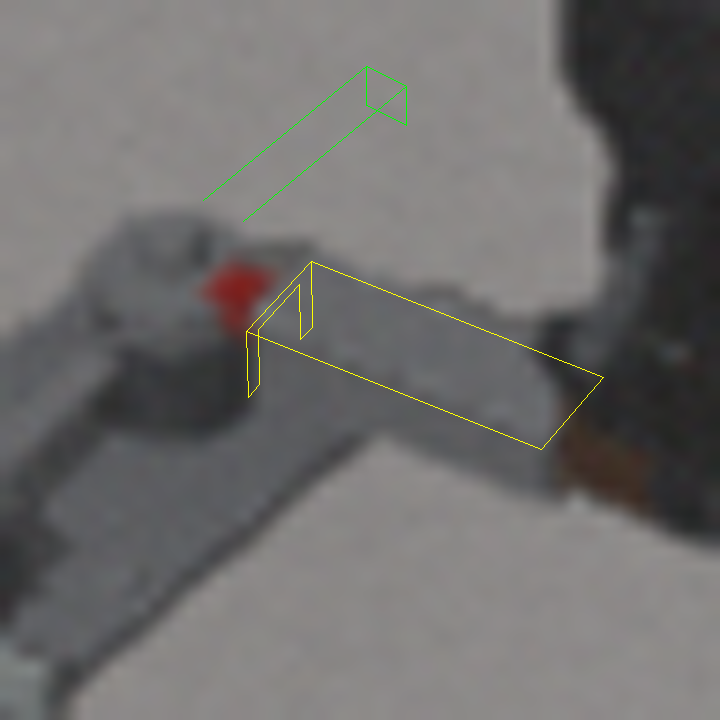

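View pics/c5top.png

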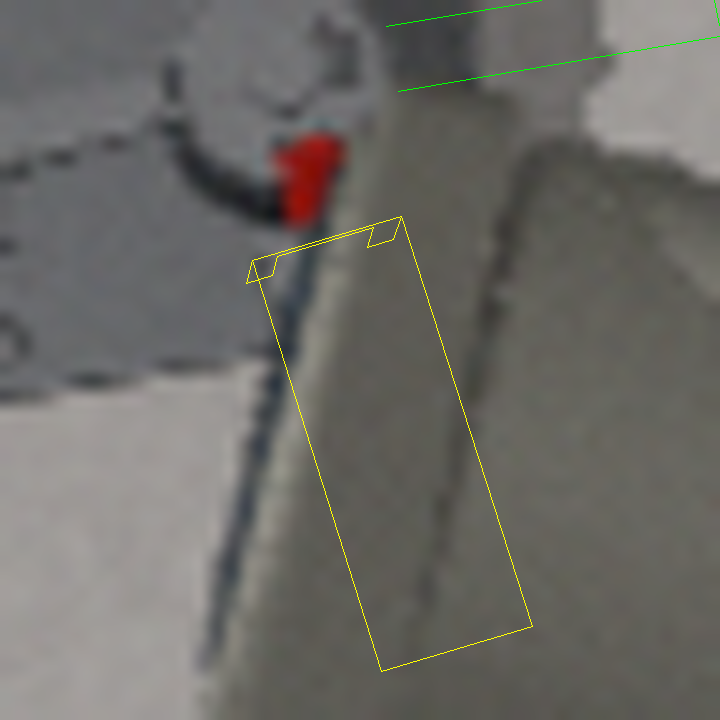

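Emit:
carry_out:
  increments:
    - [[0.002,0,-0.002,-0.003,0.003,0.01],[0.002,0,-0.002,-0.003,0.003,0.01],[0.002,0.003,-0.002,-0.003,0.003,0.01],[0.002,0.004,-0.002,-0.003,0.003,0.005]]

```text
clock: 17.87
eef_pos: [500.7, -144.6, 61.5]
tcp_rot: [-3.14, 0.004, 0.269]
contact_force: [-0.7, 1.0, 2.5]
opening: 0.173
```

```bash
python3 swing.py 62 1.45;  python3 co.py; python3 -c "
from h import *
f=optics.grab_frame('side'); crop(f,(295,240),50,'pics/s20.png',7)
for t in ('stub','bar_socket','nose'):
  print(t,[(np.round(d['point'],1).tolist(),d['confidence']) for n in('top','side') for d in nets.tip_of(t,n) if abs(d['point'][1]+80)<100])
print(jw(-56*np.sin(1.45),-56*np.cos(1.45)))
"
```

```text
t 17.87 q(yaw) 1.45 q(pos) 1.45 rad 145.1 z 61.5 F [-0.7  1.   2.5] T [ 0.36 -0.36  0.13] open 0.173 rp [-3.14   0.004  0.269]
1.45 [0.001, 0.001, -0.001, -0.001, 0.004, 0.0]
top 0.57 [614.9  63.1] [97.5 95. ] ang-jig -0.004 jig [ -0.5 171.1]
side 0.72 [612.5  61.3] [101.1  90.1] ang-jig -0.002 jig [ -3.1 169.8]
[([616.2, 65.8, 14.1], 0.88, [1.2, 173.6])]
t 18.17 pos [ 500.7 -144.6   61.5] rot [-3.141  0.004  0.269] F [-0.4  1.6  2.7] open 0.17 dist 189.0 rows>= 4.5
full row [-0.0208, -0.4694, 0.0492, -0.0007, 0.0035, 0.1153]
stub [([583.3, -120.1, 42.9], 0.44), ([585.7, -118.9, 48.7], 0.57)]
bar_socket [([636.0, -43.0, 4.4], 0.69)]
nose [([636.5, -42.8, 4.0], 0.36)]
(np.float64(586.5966226757864), np.float64(-120.99809089935474))
```

View pics/s20.png

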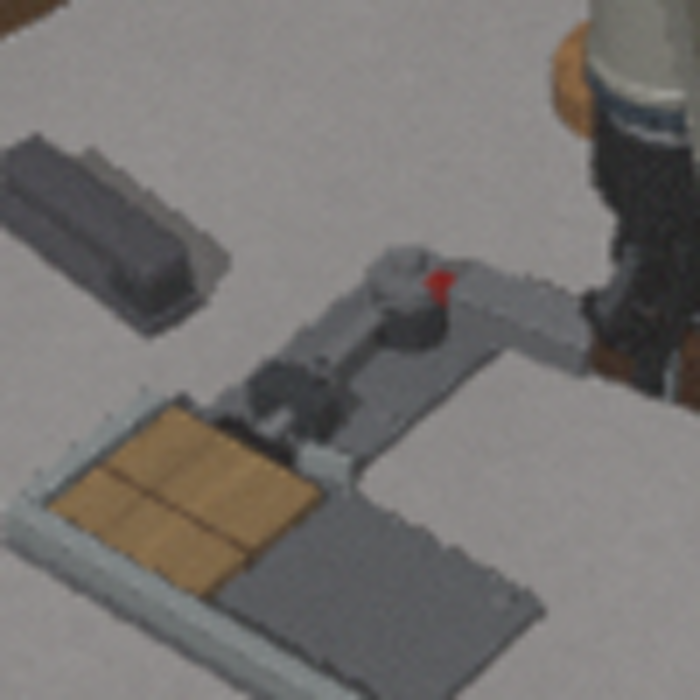

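View pics/t4.png

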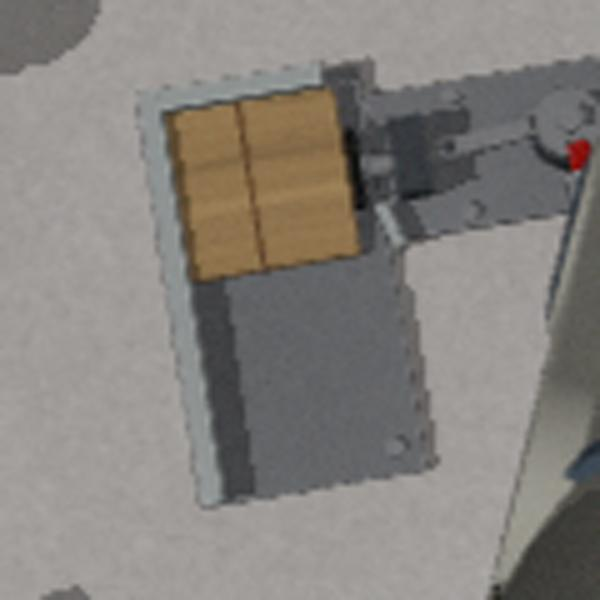

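The top crop shows the coaster tight between fence, stop and the closed pad at (360,165), and the lever is on its stop. I'm lifting the bar straight off.

Emit:
carry_out:
  increments:
    - [[0,0,-0.015,0,0,0],[0,0,-0.035,0,0,0],[0,0,-0.06,0,0,0],[0,0,-0.1,0,0,0],[0,0,-0.16,0,0,0]]

```text
clock: 19.03
eef_pos: [499.4, -144.1, 125.4]
tcp_rot: [-3.139, 0.007, 0.269]
contact_force: [0.5, 0.2, -2.2]
opening: 0.165
```

```bash
python3 -c "
from h import *
plan(451.6,363,140,.161)
f=optics.grab_frame('side'); crop(f,(305,230),50,'pics/s21.png',7)
f=optics.grab_frame('top'); crop(f,(330,200),60,'pics/t21.png',6)
print([(np.round(d['point'],1).tolist(),d['confidence']) for n in('top','side') for d in nets.tip_of('stub',n)])
"
```

```text
t 19.03 pos [ 499.4 -144.1  125.4] rot [-3.139  0.007  0.269] F [ 0.5  0.2 -2.2] open 0.17 dist 509.6 rows>= 12.2
full row [0.2214, -1.2541, -0.0346, -0.0022, 0.0066, 0.1029]
[([584.1, -119.0, 46.6], 0.43)]
```

View pics/s21.png

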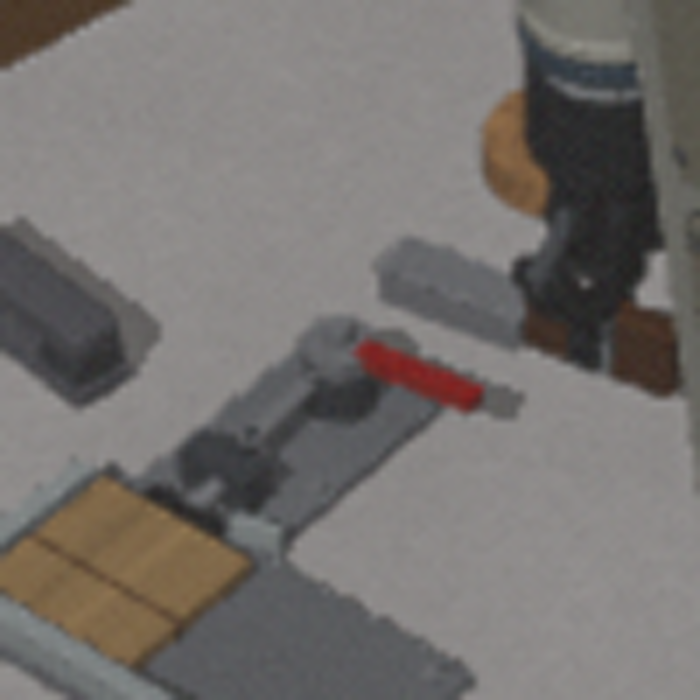

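View pics/t21.png

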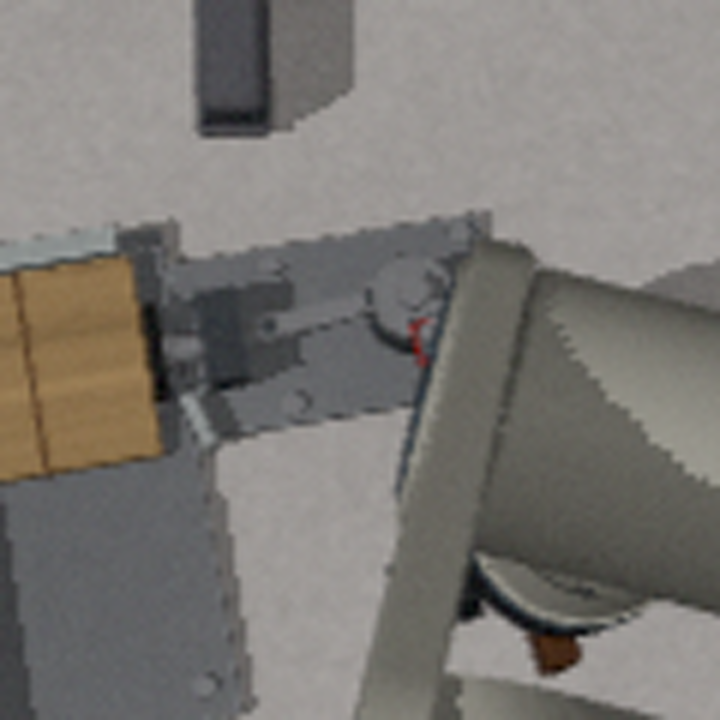

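The side crop shows the red lever at (420,375) staying locked after the bar is off. I'm returning the bar to the mat.

Emit:
carry_out:
  increments:
    - [[0.176,-1,-0.03,0,0,0.1],[0.176,-1,-0.03,0,0,0.1],[0.176,-1,-0.03,0,0,0.1],[0.176,-1,-0.03,0,0,0.1],[0.176,-1,-0.03,0,0,0.1]]

```text
clock: 19.65
eef_pos: [479.7, 64.3, 130.8]
tcp_rot: [-3.141, 0.006, 0.163]
contact_force: [0.9, 0.4, -2.6]
opening: 0.167
```

```bash
python3 -c "
from h import *
plan(451.6,363,130,.161)"
```

```text
t 19.65 pos [479.7  64.3 130.8] rot [-3.141  0.006  0.163] F [ 0.9  0.4 -2.6] open 0.17 dist 300.0 rows>= 7.2
full row [0.0521, -0.7481, 0.0022, -0.0007, 0.0056, 0.0022]
```

Emit:
carry_out:
  increments:
    - [[0.052,-0.748,0.002,0,0.005,0.002],[0.052,-0.748,0.002,0,0.005,0.002],[0.052,-0.748,0.002,0,0.005,0.002],[0.052,-0.748,0.002,0,0.005,0.002],[0.052,-0.748,0.002,0,0.005,0.002]]

```text
clock: 20.07
eef_pos: [460.0, 271.8, 130.1]
tcp_rot: [3.141, 0.001, 0.162]
contact_force: [1.6, -1.1, -2.1]
opening: 0.171
```

```bash
python3 -c "
from h import *
plan(451.6,363,80,.161)"
```

```text
t 20.07 pos [460.  271.8 130.1] rot [3.141e+00 1.000e-03 1.620e-01] F [ 1.6 -1.1 -2.1] open 0.17 dist 104.4 rows>= 2.5
full row [0.0162, -0.2284, 0.1253, 0.0002, 0.0005, 0.0011]
```

Emit:
carry_out:
  increments:
    - [[0.01,-0.1,0.02,0,0,0],[0.015,-0.18,0.06,0,0,0],[0.016,-0.228,0.1,0,0,0],[0.016,-0.228,0.125,0,0,0],[0.016,-0.228,0.125,0,0,0]]

```text
clock: 20.48
eef_pos: [450.8, 360.6, 77.9]
tcp_rot: [3.139, 0.004, 0.164]
contact_force: [0.5, -0.4, -2.1]
opening: 0.169
```

```bash
python3 bar.py b3; python3 -c "
from h import *
plan(451.6,363,33,.161)"
```

```text
t 20.58 pos [452.2 360.   80.2] rot [3.141e+00 1.000e-03 1.620e-01] F [-0.4 -0.4 -2.5] open 0.16 dist 47.3 rows>= 1.1
full row [-0.0002, -0.0078, 0.118, 0.001, 0.0013, 0.001]
```

View pics/b3s.png

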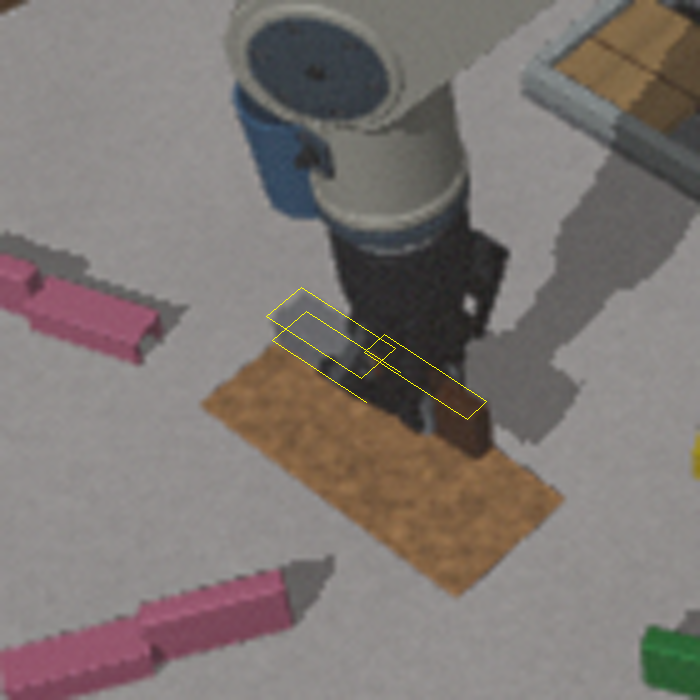

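View pics/b3t.png

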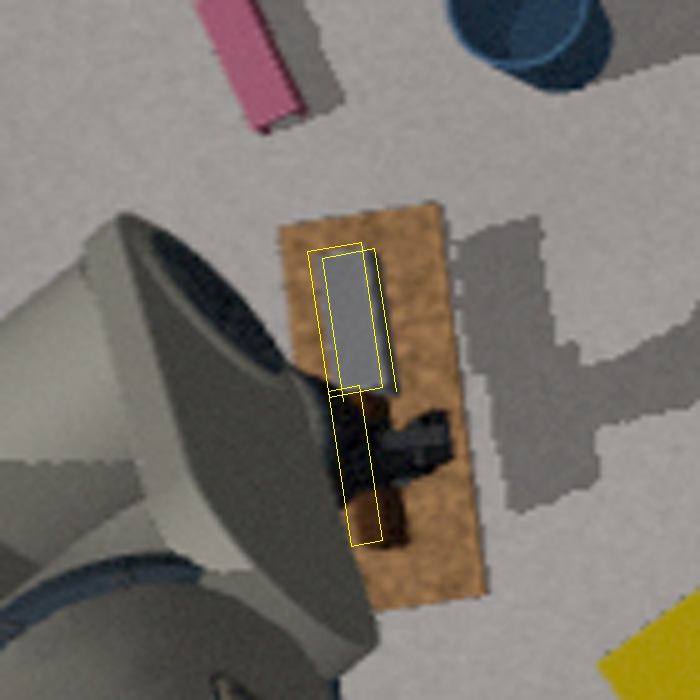

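The bar hangs level over the mat at (370,330) in the top crop, in the same place relative to the jaws as when it was picked up. I'm lowering it.

Emit:
carry_out:
  increments:
    - [[0,-0.008,0.05,0.001,0,0],[0,-0.008,0.09,0.001,0,0],[0,-0.008,0.108,0.001,0,0],[0,-0.008,0.115,0.001,0,0],[0,-0.008,0.115,0.001,0,0]]

```text
clock: 21.0
eef_pos: [452.8, 363.7, 35.4]
tcp_rot: [-3.14, -0.001, 0.161]
contact_force: [0.7, -0.3, -1.9]
opening: 0.167
```

```bash
python3 -c "
from h import *
plan(451.6,363,32.2,.161)"
```

```text
t 21.0 pos [452.8 363.7  35.4] rot [-3.14e+00 -1.00e-03  1.61e-01] F [ 0.7 -0.3 -1.9] open 0.17 dist 3.5 rows>= 0.1
full row [-0.0033, 0.0011, 0.0079, -0.0013, -0.0007, -0.0001]
```

Emit:
carry_out:
  increments:
    - [[0,0,0.003,0,0,0],[0,0,0.006,0,0,0],[0,0,0.008,0,0,0],[0,0,0.008,0,0,0]]

```text
clock: 21.33
eef_pos: [453.0, 364.7, 32.5]
tcp_rot: [-3.14, -0.002, 0.162]
contact_force: [-0.1, -0.5, -1.5]
opening: 0.174
```

```bash
python3 -c "
from h import *
plan(451.6,363,32.2,.161)"
```

```text
t 21.33 pos [453.  364.7  32.5] rot [-3.14e+00 -2.00e-03  1.62e-01] F [-0.1 -0.5 -1.5] open 0.17 dist 2.2 rows>= 0.1
full row [-0.004, 0.0036, 0.0008, -0.002, -0.002, 0.0009]
```

Emit:
carry_out:
  increments:
    - [[0,0,0.003,0,0,0],[0,0,0.004,0,0,0],[0,0,0.004,0,0,0]]

```text
clock: 21.58
eef_pos: [453.0, 364.8, 32.3]
tcp_rot: [-3.14, -0.002, 0.162]
contact_force: [-5.1, -3.2, 17.1]
opening: 0.171
```

Contact at 17 N, so I'm opening.

Emit:
carry_out:
  increments:
    - [[0,0,-0.002,0,0,0],[0,0,-0.002,0,0,0],[0,0,-0.002,0,0,0],[0,0,-0.002,0,0,0],[0,0,-0.002,0,0,0]]
  hand: 0.5

```text
clock: 22.0
eef_pos: [452.6, 364.6, 31.2]
tcp_rot: [-3.14, -0.001, 0.162]
contact_force: [0.0, -0.6, 0.0]
opening: 0.503
```

Emit:
carry_out:
  increments:
    - [[0,0,-0.03,0,0,0],[0,0,-0.09,0,0,0],[0,0,-0.17,0,0,0],[0,0,-0.27,0,0,0],[0,0,-0.36,0,0,0]]

```text
clock: 22.42
eef_pos: [452.3, 364.0, 177.7]
tcp_rot: [-3.14, -0.001, 0.162]
contact_force: [0.4, 1.2, 0.5]
opening: 0.501
```

```bash
python3 -c "
from h import *
plan(400,250,180,.161)
f=optics.grab_frame('side'); crop(f,(225,325),65,'pics/s30.png',5)"
```

```text
t 22.42 pos [452.3 364.  177.7] rot [-3.14e+00 -1.00e-03  1.62e-01] F [0.4 1.2 0.5] open 0.5 dist 125.5 rows>= 3.0
full row [-0.1749, 0.2603, -0.0064, -0.0015, -0.0011, 0.001]
```

View pics/s30.png

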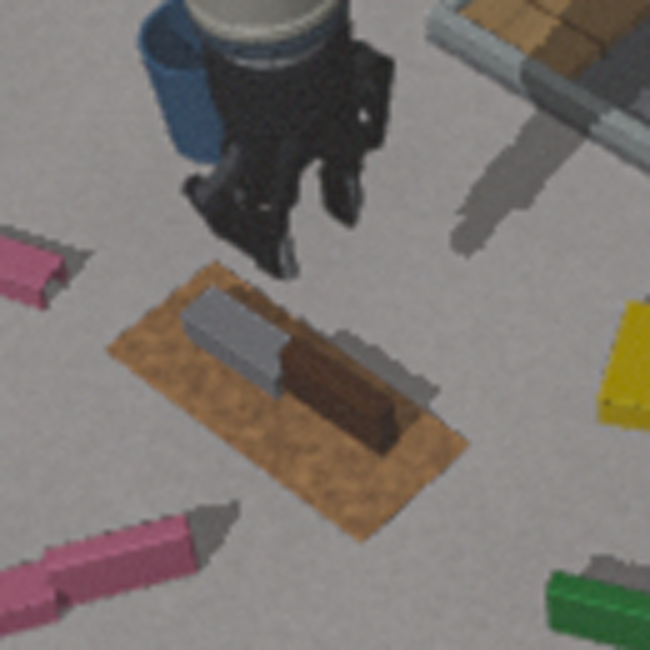

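The side crop shows the bar flat on the mat, grip at (345,395) and channel at (235,340). I'm moving the arm clear for the final check.

Emit:
carry_out:
  increments:
    - [[-0.17,0.26,-0.06,0,0,0],[-0.17,0.26,-0.06,0,0,0],[-0.17,0.26,-0.06,0,0,0],[-0.17,0.26,-0.06,0,0,0],[-0.17,0.26,-0.06,0,0,0]]

```text
clock: 22.88
eef_pos: [401.5, 249.1, 200.1]
tcp_rot: [-3.14, -0.002, 0.16]
contact_force: [0.9, 0.1, 1.0]
opening: 0.498
```

```bash
python3 m1.py | grep -v "bar_grip 0"; python3 co.py | head -3; python3 - <<'E'
from h import *
for n in("top","side"):
    f=optics.grab_frame(n); cv2.imwrite(f"pics/end_{n}.png",f["img"][:,:,::-1])
    for t in("stub","bar_grip","bar_socket","mat_top","clip","pencup","stapler","notes","coasters"): print(n,t,[np.round(d["point"],0).tolist() for d in nets.tip_of(t,n)[:5]])
E
```

```text
jig [ 640.585 -106.123    0.148]
top coaster (616.228271484375, 62.84542465209961) (97.71292114257812, 96.65885162353516) 7.412890434265137 0.12937934516751892 in jig [[  0.835 170.713]]
top mat (540.4688720703125, 383.4355773925781) (120.27316284179688, 93.88815307617188) 7.345584392547607 0.12820463313306338
top 15 146 [550.485 375.221  24.731] [17.503 25.017 29.324] ((545.014404296875, 377.2205810546875), (48.32955551147461, 28.92997169494629), 10.688897132873535)
  dir -2.5996516204611937
top 0.54 [546.  374.7] [51.2 30.6] ang-jig 0.182 jig [-22.6 489.5]
[([394.9, -214.2, 1.0], 0.17, [-258.9, -70.7]), ([692.8, 284.9, -1.7], 0.66, [109.3, 379.0])]
t 23.38 pos [402.2 250.9 198.7] rot [-3.14e+00 -1.00e-03  1.63e-01] F [ 0.1  0.  -0.5] open 0.5 dist 270.5 rows>= 6.5
top stub [[584.0, -121.0, 42.0]]
top bar_grip [[755.0, 484.0, 18.0], [445.0, 520.0, 14.0]]
top bar_socket [[485.0, 600.0, 11.0], [539.0, 379.0, 12.0], [671.0, 452.0, 8.0], [794.0, -25.0, -0.0], [296.0, 554.0, 14.0]]
top mat_top [[489.0, 383.0, 6.0]]
top clip [[487.0, 382.0, 5.0], [394.0, -212.0, 2.0], [697.0, -321.0, 1.0]
[... 620 characters left out ...]
37.0, 206.0, -4.0]]
side coasters [[701.0, -322.0, 2.0]]m1.py:21: RuntimeWarning: Mean of empty slice.
  q=P[ok&(P[:,2]>lo)&(P[:,2]<hi)]; r_=cv2.minAreaRect(q[:,:2].astype(np.float32)); print(n,lo,len(q),q.mean(0),np.percentile(q[:,2],[5,50,95]),r_)
  ret = um.true_divide(
Traceback (most recent call last):
  File "m1.py", line 21, in <module>
    q=P[ok&(P[:,2]>lo)&(P[:,2]<hi)]; r_=cv2.minAreaRect(q[:,:2].astype(np.float32)); print(n,lo,len(q),q.mean(0),np.percentile(q[:,2],[5,50,95]),r_)
                                                                                                                 ~~~~~~~~~~~~~^^^^^^^^^^^^^^^^^^
IndexError: index -1 is out of bounds for axis 0 with size 0
```

View pics/end_top.png

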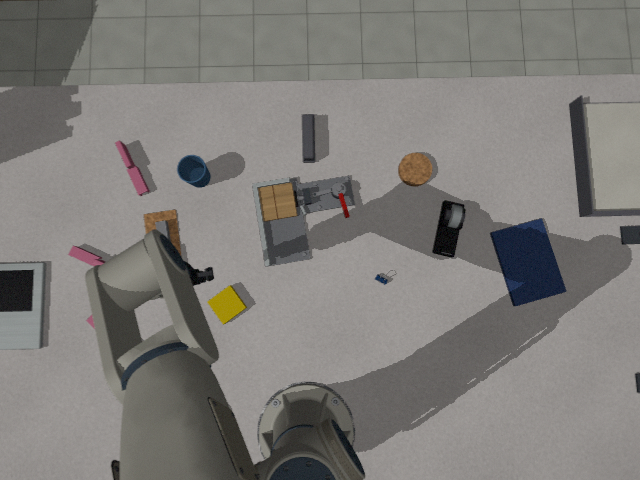

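View pics/end_side.png

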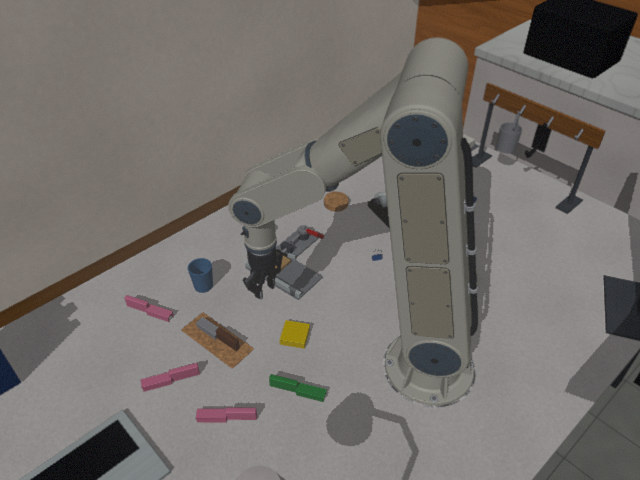

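The final views show the following:
- **Clamp:** the lever is locked (red at (344,205) in the top view) and the coaster is home at jig (0.8, 170.7).
- **Bar:** it lies flat on the mat at (217,335) in the side view.
- **Bystanders and arm:** the bystanders are where they were, and the arm is clear.

I'm handing in.

```bash
python3 -c "
from rig import r
print(r.sign_off())"
```

```text
the job is handed in; nothing more can be done
None
```

I handed the job in at about 24 s of the 72 s. The coaster is home, the lever is locked on its stop, and the bar is back on its mat; `r.sign_off()` gives no verdict.

- **What I did:** I slid the coaster against the back stop, with about 7 N of contact there. I fitted the bar's channel over the stub, swung the lever to 1.45 rad, lifted the bar straight off and laid it back on the mat.
- **Trouble on the way:** I misjudged how far the fingertips reach, so on the first push they rode up onto the coaster. The wrist read about 23 N of upward force. I backed off and pushed again lower, and the coaster stayed flat.
- **Last checks, coaster and lever:**
  - The top view puts the coaster at jig (0.8, 170.7) mm and within 0.02 rad of square.
  - The lever stayed at its stop position after the bar came off.
- **Last checks, bar and bystanders:**
  - The bar lies flat on the mat, with its grip at about z 26 mm.
  - The bystanders I re-measured moved by no more than a few mm. I checked the notebook only by eye.
- **Checks that failed or disagreed:**
  - In the last look the arm hid part of the mat from the top camera, so the bar's final place rests mostly on the side view.
  - The two cameras disagreed by 1–3 mm throughout.
  - The side camera once put the coaster at jig x -3.1 mm while the top camera read -0.5 mm.
  - I could not measure the pad's pressing force on the coaster directly.

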